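# Put the drying stand back together

## Task

Put the bottle-drying stand back together: set the spice jar that was left on its wooden base upright on the worktop, and press each of the two wooden posts upright and fully home into the hole in the base that fits it. Leave everything else on the worktop standing where it is.

Things in the scene. Friction and masses are not known exactly. Their poses are not given: they have to be found in the camera images.
- stand: the drying stand's base: a brown wooden block 180 x 80 mm, its top 40 mm above the worktop, held fast to the worktop by rubber suction feet. Origin at the centre of its underside on the worktop, x along the 180 mm length, z up. Two round blind holes with sharp unchamfered rims in its top, 90 mm apart on its long centre line, both 28 mm deep (their floors are 12 mm above the worktop)
- wide_hole (a point): centre of the mouth of the wide hole (36 mm diameter), level with the base's top, 45 mm from the base's centre along its -x; takes the stout post
- narrow_hole (a point): centre of the mouth of the narrow hole (24 mm diameter), level with the base's top, 45 mm from the base's centre along its +x; takes the slim post
- stout_post_center (a point): centre, half-way up, of the stout brown wooden post: a round rod 34 mm in diameter and 130 mm long, square-edged flat foot, rounded top with a thin dark ring near it; it stands loose and upright on the worktop at the start, about 90 g. z is its axis, towards the top
- slim_post_center (a point): centre, half-way up, of the slim brown wooden post: a round rod 22 mm in diameter and 160 mm long, square-edged flat foot, rounded top with a thin dark ring near it; it stands loose and upright on the worktop at the start, about 60 g. z is its axis, towards the top
- spice_jar_center (a point): centre, half-way up, of a round spice jar with a black cap, 41 mm in diameter and 105 mm high, about 110 g, standing at the start on top of the stand's base, over or between its holes. z is its axis, up
- pepper_mill: bystander: dark wooden pepper mill, 58 mm in diameter, 170 mm high; origin at the centre of its underside
- mug: bystander: green mug, 95 mm high, within 70 mm of its origin all round with its handle; origin near the middle of its underside
- mustard_jar: bystander: glass jar of mustard with a white lid, 59 mm in diameter, 103 mm high; origin at the centre of its underside
- clip_jar: bystander: glass storage jar with a wire clip lid, 75 x 66 mm, 107 mm high; origin at the centre of its underside
- lemon: bystander: whole lemon, 70 x 76 mm, 64 mm high; origin under its middle on the worktop
- canister_wood_lid: bystander, fixed: tall white canister with a wooden lid at the back right, 81 mm in diameter, 178 mm high; origin at the centre of its underside
- dish_soap: bystander, fixed: green bottle at the front right, 51 x 86 mm, 235 mm high; origin at the centre of its underside
- white_board: bystander, fixed: white cutting board 217 x 294 x 8 mm leaning back against the wall behind the work, its lower edge about 30 mm nearer the robot than its origin, its upper edge 215 mm above the worktop; origin at the middle of its rear face, 294 mm side along y. A fixed oil bottle (61 mm in diameter, 272 mm high) stands in the far left corner, and a high wall runs along the right side at y = -0.475
- kitchen_timer: bystander, fixed: round kitchen timer at the front left, 60 mm in diameter, 48 mm high; origin at the centre of its underside
- tomato_truss: bystander, fixed: cherry tomatoes on a vine at the back, 131 x 173 mm, 65 mm high; origin in the middle of its underside

How it is judged:
By the outcome, as a careful person would: the job done as asked, in the order asked, and still so for the second after the job is handed in, with the robot touching nothing.
It also fails if it takes over 72 s, if anything falls off the work surface, if the arm or the gripper's body presses on something with over 40 N, if the wrist force passes 120 N, or if a joint passes its speed limit or range.

## Robot

A 6-joint arm with a two-finger parallel gripper is mounted at the origin on a cart in front of the work surface, level with it; the furniture and walls round the work are solid. World frame = base frame: x ahead of the robot, y to its left, z up, the work surface at z = 0. Lengths are in m, angles in rad, forces in N, time in s.
With the tool pointing down it reaches from about 0.25 to 0.775 m from the base axis. Payload 4 kg.
Tool frame: the origin (TCP) lies between the finger pads; the fingertips stand 8 mm ahead of it and the grasp point (between the pads) lies 11 mm behind it; x points along the fingers, y is the direction in which the jaws open and shut, and the axes are right-handed (so a half turn about x gives the same grasp; the last joint's range is limited). The gripper opens to 85 mm and grips with 20 to 120 N. Pads are 22 mm wide; open, the fingers measure 114 mm over their backs; the gripper's body (76 mm by 85 mm) begins 54 mm behind the grasp point. The pads swing forward as they close: fully open they stand 13 mm farther back than shut.
Start: joints at [1.129, 0.087, 1.371, -0, 1.684, -0.103], TCP at [0.183, 0.519, 0.239] pointing down, gripper open.
Joint ranges: [-3.1, 3.1], [-0.76, 2.03], [0.27, 2.55], [-1.08, 4.22], [0.17, 2.65], [-2.57, 2.57]. Speed limits (rad/s): [2.79, 2.79, 3.14, 3.14, 3.14, 3.14].

## Interface

Orientations are given as a rotation vector (axis times angle).
In Python, from workcell import arm gives the robot as it stands.
- The arm moves only by the shell command python3 -m handwheel 'ROWS'. ROWS is JSON, a list of rows, each an object of numbers: "dx", "dy", "dz": the shift along the tool's x, y, z scaled (see below); "rx", "ry", "rz": the turn, a rotation vector about the tool's x, y, z scaled (see below); "hand": the gripper's target within -1 to 1 (shut at 1, half-way at 0, fully open at -1). In form: [{"dx": .., "dy": .., "dz": .., "rx": .., "ry": .., "rz": .., "hand": ..}, ...]. A call has 1 to 5 rows; each row is the pose to reach, as a shift and turn from the pose measured when the call began, along the tool's axes at that moment; what a row does not reach only later rows make up. The controller multiplies each number of a shift by 500 mm and each number of a turn by 120 degrees. A row lasts 1/8 s, in which the tool goes at most 62.5 mm and 10.7 degrees, less where a joint would pass 70% of its speed; a pose out of reach is approached as far as the arm can. A call with a number of a shift or a turn outside -1 to 1 is refused whole. A call with a gripper value outside its range is refused whole. The fingers move at their own pace and stop on an object; the grip force is fixed at half the most. Time passes only in rows, so rows that repeat a pose let the fingers close. It gives the time, the measured TCP pose, the force and the opening at its end, in the units of the state.
- arm.get_obs(): the state, without advancing time (a new reading comes with each control period).
- arm.grab_frame(name): name is "scene" or "top" or "wrist"; returns the picture (384x512x3 uint8, red, green, blue); there is no depth.
- arm.camera_params(name): a dict with "mtx" (3x3 intrinsics, pixels), "dist_coeffs" ([k1, k2, p1, p2, k3] as OpenCV has them; the pictures are not rectified), "cam_to_world" (4x4, takes a point from camera to world coordinates). Camera axes: x right, y down, z forward; pixel columns grow to the right and rows downward; lengths in m; the calibration is good to about 2 mm. A picture is of the moment at which its call begins: read the wrist's pose just before it. camera_params takes no time and is no camera call; for the wrist camera it gives the pose at the moment of the call.
- arm.hand_in(): hands the job in, once; it reports no verdict.
The state is a dict: "t": time; "joint_positions": joint angles; "joint_velocities": joint speeds; "tau": joint torques, N m; "ee_pos": TCP position; "orientation": TCP orientation; "contact_force": force on the tool from outside, world axes, zero at the start; "ft_torque": the same for the moment, N m; "gripper_width": finger opening in m.
Only numpy, scipy, OpenCV 4.12 (cv2) and the standard library are available. Lean on these libraries where they do the work, as an engineer would, in place of code of your own. Each camera call takes 0.05 s, during which the arm holds its last target.

## Working session

There is one attempt and no reset: what is moved stays moved. The work goes in short steps, Python scripts to look and compute and a shell command to move; the robot and the scene stay as the last step left them, time stands still between calls to the robot, and variables do not carry over. Pictures are saved under pics/ and viewed, and the job is handed in when it is done.

```bash
mkdir -p pics; ls; python3 - <<'E'
from workcell import arm
import cv2
print(arm.get_obs())
for n in ["scene","top","wrist"]:
    p=arm.camera_params(n); print(n,p)
    cv2.imwrite(f"pics/{n}0.png",cv2.cvtColor(arm.grab_frame(n),cv2.COLOR_RGB2BGR))
E
```

```text
pics
{'t': 0.0, 'joint_positions': array([ 1.12889493e+00,  8.79661652e-02,  1.37227994e+00, -3.60864121e-05,
        1.68361404e+00, -1.03111673e-01]), 'joint_velocities': array([ 5.50793772e-04, -1.92706686e-04, -1.62854998e-03, -1.01333430e-04,
       -1.85578659e-03,  7.27775805e-05]), 'tau': array([-2.39394423e-03, -3.51868701e+01, -3.13267279e+01, -5.74332698e-04,
        1.09513511e-02,  2.10206815e-05]), 'ee_pos': array([0.1825998 , 0.51828193, 0.23811999]), 'orientation': array([ 0.2641491 ,  1.55497332, -0.2676084 ]), 'contact_force': array([-0.42653876,  0.37357205,  1.46662434]), 'ft_torque': array([-0.00212919,  0.0103602 , -0.03050668]), 'gripper_width': 0.08510065100859543}
scene {'mtx': array([[430.31371215,   0.        , 260.40658584],
       [  0.        , 430.31371215, 195.51123419],
       [  0.        ,   0.        ,   1.        ]]), 'dist_coeffs': array([-0.03251101,  0.        ,  0.        ,  0.        ,  0.        ]), 'cam_to_world': array([[-0.82705473, -0.27614482,  0.48961669, -0.25450407],
       [-0.56210829,  0.40033581, -0.72371646,  1.21420876],
      
[... 455 characters left out ...]
   [-0.99982531, -0.01706869,  0.0076162 ,  0.02402663],
       [-0.00444327, -0.17874634, -0.98388516,  1.47869017],
       [ 0.        ,  0.        ,  0.        ,  1.        ]])}
wrist {'mtx': array([[292.75202128,   0.        , 253.90837024],
       [  0.        , 292.75202128, 195.64548589],
       [  0.        ,   0.        ,   1.        ]]), 'dist_coeffs': array([-0.04605737,  0.        ,  0.        ,  0.        ,  0.        ]), 'cam_to_world': array([[ 0.33264044,  0.89285528,  0.30357831,  0.10567463],
       [ 0.94305183, -0.31428708, -0.10898109,  0.54625539],
       [-0.0018936 ,  0.32254159, -0.9465534 ,  0.3735156 ],
       [ 0.        ,  0.        ,  0.        ,  1.        ]])}
```

View pics/scene0.png

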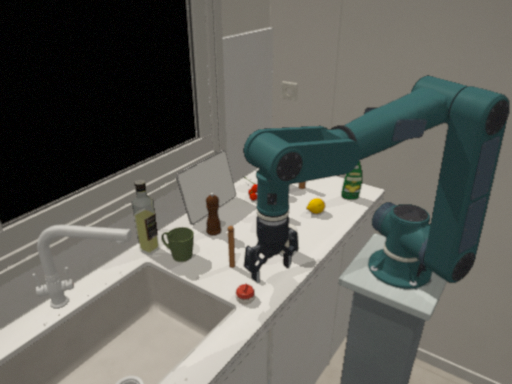

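View pics/top0.png

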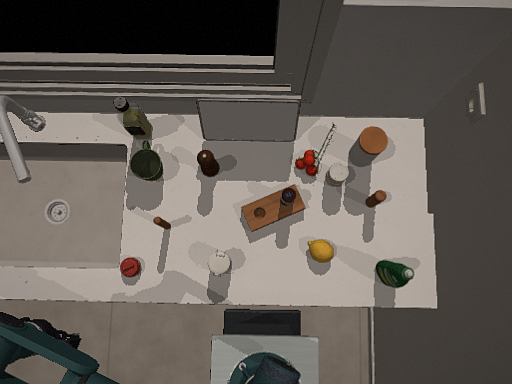

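View pics/wrist0.png

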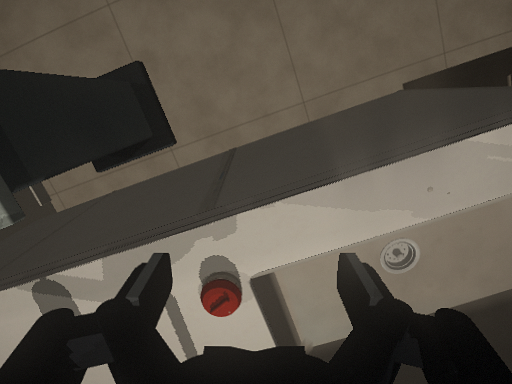

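```bash
cat > h.py <<'E'
import numpy as np, cv2, json
from workcell import arm
from scipy.spatial.transform import Rotation as R
def ray(P,uv):
    n=cv2.undistortPoints(np.array([[uv]],float),P["mtx"],P["dist_coeffs"])[0,0]
    T=P["cam_to_world"]; d=T[:3,:3]@np.array([n[0],n[1],1.]); return T[:3,3],d
def onz(P,uv,z):
    o,d=ray(P,uv); return o+d*(z-o[2])/d[2]
def proj(P,pts):
    Ti=np.linalg.inv(P["cam_to_world"]); 
    return cv2.projectPoints(np.array(pts,float).reshape(-1,3),cv2.Rodrigues(Ti[:3,:3])[0],Ti[:3,3],P["mtx"],P["dist_coeffs"])[0][:,0]
def tri(rs):
    A=0;b=0
    for o,d in rs:
        d=d/np.linalg.norm(d);M=np.eye(3)-np.outer(d,d);A=A+M;b=b+M@o
    return np.linalg.solve(A,b)
def shot(n,name,crop=None,s=1):
    P=arm.camera_params(n); im=cv2.cvtColor(arm.grab_frame(n),cv2.COLOR_RGB2BGR)
    cv2.imwrite(f"pics/{name}_raw.png",im)
    if crop: 
        a,b,c,d=crop; im=im[b:d,a:c]
    cv2.imwrite(f"pics/{name}.png",cv2.resize(im,None,fx=s,fy=s,interpolation=cv2.INTER_CUBIC)); return P
# tool-down rotation: x_tool=-z, y_tool at world heading yaw (angle of tool y in xy-plane)
def down(yaw):
    x=np.array([0,0,-1.]);y=np.array([np.cos(yaw),np.sin(yaw),0]);return R.from_matrix(np.c_[x,y,np.cross(x,y)])
def delta(p,Rt=None,o=None):
    """numbers for the move to TCP p, rotation Rt"""
    o=o or arm.get_obs(); R0=R.from_rotvec(o["orientation"])
    d=R0.inv().apply(np.array(p)-o["ee_pos"])/0.5
    r=(R0.inv()*Rt).as_rotvec() if Rt is not None else np.zeros(3)
    return np.round(d,4),np.round(np.degrees(r)/120,4)
E
python3 - <<'E'
from h import *
P=arm.camera_params("top"); im=cv2.imread("pics/top0.png")
c=im[170:260,110:410]; cv2.imwrite("pics/top0z.png",cv2.resize(c[:, 120:220],None,fx=7,fy=6,interpolation=cv2.INTER_CUBIC))
o=arm.get_obs(); M=R.from_rotvec(o["orientation"]).as_matrix(); print(M.round(3)); print(np.degrees(np.arctan2(M[1,1],M[0,1])))
for n,uv,z in [("holeA",(260,212),.04),("jartop",(288,194),.145),("slimtop",(158,220),.16),("slimfoot",(169,229),0),("stouttop",(381,196),.13),("stoutfoot",(371,204),0),("lemon",(320,251),.03),("mustard",(219,262),.1),("clip",(338,174),.1),("canister",(373,140),.178),("mill",(206,158),.17),("soap",(408,272),.235),("timer",(130,268),.03),("mug",(147,164),.095)]:
    print(n,onz(P,uv,z).round(3))
E
```

```text
[[-0.001  0.332  0.943]
 [-0.001  0.943 -0.332]
 [-1.    -0.002 -0.   ]]
70.58732257403425
holeA [0.516 0.02  0.04 ]
jartop [ 0.555 -0.058  0.145]
slimtop [0.473 0.303 0.16 ]
slimfoot [0.463 0.301 0.   ]
stouttop [ 0.556 -0.325  0.13 ]
stoutfoot [ 0.552 -0.327  0.   ]
lemon [ 0.402 -0.163  0.03 ]
mustard [0.362 0.135 0.1  ]
clip [ 0.625 -0.208  0.1  ]
canister [ 0.708 -0.295  0.178]
mill [0.649 0.175 0.17 ]
soap [ 0.342 -0.362  0.235]
timer [0.341 0.407 0.03 ]
mug [0.646 0.358 0.095]
```

View pics/top0z.png

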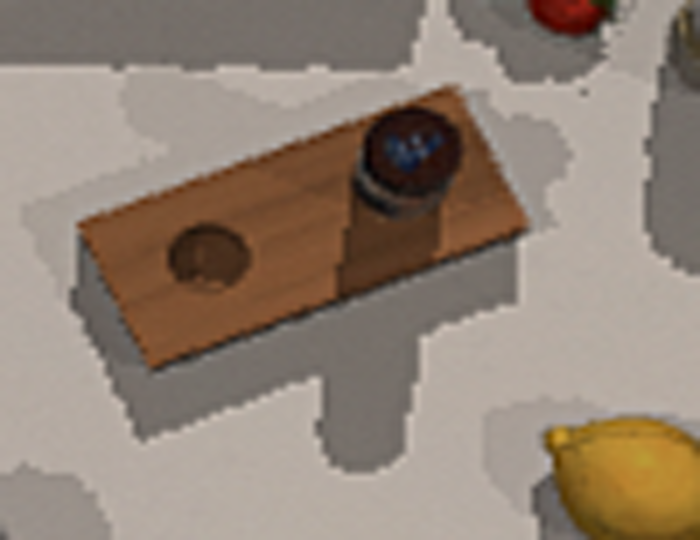

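```bash
python3 - <<'E'
from h import *
print(delta([.53,-.02,.28],down(np.radians(23))))
E
```

```text
(array([-0.082 , -0.7848,  1.0131]), array([3.966e-01, 2.000e-04, 8.000e-04]))
```

```bash
python3 -m handwheel '[{"dx":-0.084,"dy":-0.785,"dz":1.0,"rx":0.397,"hand":-1},{"dx":-0.084,"dy":-0.785,"dz":1.0,"rx":0.397,"hand":-1},{"dx":-0.084,"dy":-0.785,"dz":1.0,"rx":0.397,"hand":-1},{"dx":-0.084,"dy":-0.785,"dz":1.0,"rx":0.397,"hand":-1},{"dx":-0.084,"dy":-0.785,"dz":1.0,"rx":0.397,"hand":-1}]'; python3 - <<'E'
from h import *
print(delta([.53,-.02,.28],down(np.radians(23))))
E
```

```text
(array([-0.082 , -0.7848,  1.0131]), array([3.966e-01, 2.000e-04, 8.000e-04]))invalid input
```

```bash
python3 -m handwheel '[{"dx":-0.08,"dy":-0.78,"dz":0.99,"rx":0.397,"ry":0,"rz":0,"hand":-1},{"dx":-0.08,"dy":-0.78,"dz":0.99,"rx":0.397,"ry":0,"rz":0,"hand":-1},{"dx":-0.08,"dy":-0.78,"dz":0.99,"rx":0.397,"ry":0,"rz":0,"hand":-1},{"dx":-0.08,"dy":-0.78,"dz":0.99,"rx":0.397,"ry":0,"rz":0,"hand":-1},{"dx":-0.08,"dy":-0.78,"dz":0.99,"rx":0.397,"ry":0,"rz":0,"hand":-1}]'; python3 - <<'E'
from h import *
print(delta([.53,-.02,.28],down(np.radians(23))))
E
```

```text
t: 0.78
ee_pos: [0.3502, 0.2534, 0.2589]
orientation: [0.91, 1.371, -0.913]
contact_force: [1.4, -0.1, -0.0]
gripper_width: 0.0855
(array([-0.0416,  0.1198,  0.6435]), array([-0.0018,  0.0006,  0.0005]))
```

```bash
python3 -m handwheel '[{"dx":-0.04,"dy":0.12,"dz":0.644,"rx":0,"ry":0,"rz":0,"hand":-1},{"dx":-0.04,"dy":0.12,"dz":0.644,"rx":0,"ry":0,"rz":0,"hand":-1},{"dx":-0.04,"dy":0.12,"dz":0.644,"rx":0,"ry":0,"rz":0,"hand":-1},{"dx":-0.04,"dy":0.12,"dz":0.644,"rx":0,"ry":0,"rz":0,"hand":-1},{"dx":-0.04,"dy":0.12,"dz":0.644,"rx":0,"ry":0,"rz":0,"hand":-1}]'; python3 -m handwheel '[{"dx":0,"dy":0,"dz":0.09,"rx":0,"ry":0,"rz":0,"hand":-1},{"dx":0,"dy":0,"dz":0.09,"rx":0,"ry":0,"rz":0,"hand":-1}]'; python3 - <<'E'
from h import *
print(delta([.53,-.02,.28],down(np.radians(23))))
print(arm.get_obs()["ee_pos"])
shot("wrist","w1",s=1.5)
E
```

```text
t: 1.4
ee_pos: [0.5213, -0.0075, 0.278]
orientation: [0.911, 1.371, -0.913]
contact_force: [0.9, 0.4, -0.7]
gripper_width: 0.0855
t: 1.65
ee_pos: [0.5393, -0.052, 0.2765]
orientation: [0.913, 1.372, -0.918]
contact_force: [-0.1, 0.8, -0.4]
gripper_width: 0.0854
(array([-0.0071,  0.0073, -0.0663]), array([-0.0043, -0.    ,  0.0016]))
[ 0.5392761  -0.05201565  0.27648014]
```

View pics/w1.png

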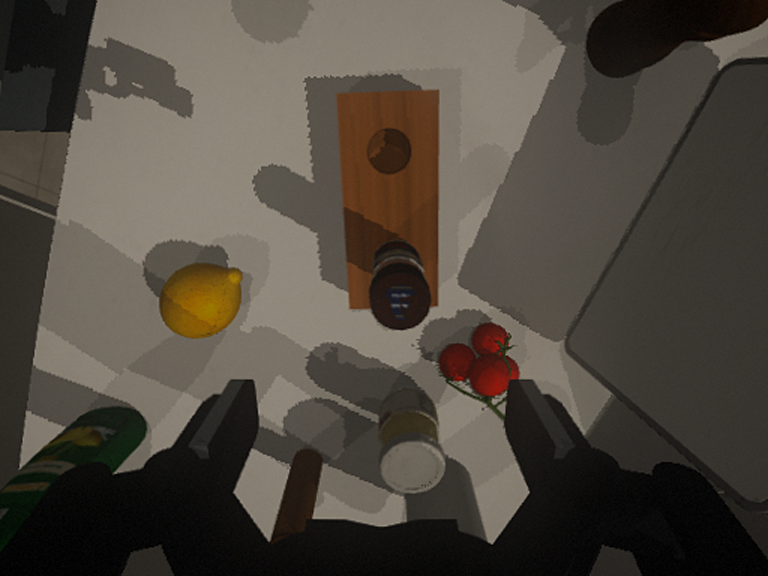

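```bash
python3 - <<'E'
from h import *
P=arm.camera_params("wrist"); im=cv2.imread("pics/w1_raw.png"); hsv=cv2.cvtColor(im,cv2.COLOR_BGR2HSV)
m=cv2.inRange(hsv,(3,90,40),(20,255,255)); m[:, :215]=0; m[:,300:]=0; m[212:]=0; m[:55]=0
m=cv2.morphologyEx(m,cv2.MORPH_OPEN,np.ones((3,3)))
c=max(cv2.findContours(m,0,2)[0],key=cv2.contourArea)
v=im.copy(); cv2.drawContours(v,[c],-1,(0,255,0),1)
ap=cv2.approxPolyDP(c,3,True)[:,0]; print(ap.tolist())
g=hsv[...,2]
print("hole rows"); print(g[80:122:2,238:282:2])
cv2.imwrite("pics/w1z.png",cv2.resize(v[50:230,200:310],None,fx=5,fy=3.3*1,interpolation=cv2.INTER_CUBIC))
cv2.imwrite("pics/w1y.png",cv2.resize(v[50:130,215:305],None,fx=7,fy=7,interpolation=cv2.INTER_CUBIC))
E
```

```text
[[292, 60], [224, 62], [233, 205], [247, 205], [249, 168], [258, 160], [269, 160], [278, 167], [287, 203], [291, 203]]
hole rows
[[ 97  97  98  99  97  97  91  89  86  95  96  94  95  90  92  86  86  86
   93  98  96  98]
 [ 98  97  96  98  97  98  90  88  86  98  96  97  93  90  93  89  83  88
   90  98  94  95]
 [100  99  98  97  97  97  94  89  88  97  97  97  95  91  93  87  83  86
   91  95  98  96]
 [100  98  97  98  97  97  94  89  70  45  39  43  40  59  87  90  85  85
   91  93  98  95]
 [101  99  97  98  99  99  81  70  75  74  50  50  50  48  43  64  85  87
   91  95  97  94]
 [ 97  98  97  99  99  85  66  71  76  56  47  49  50  50  47  42  61  87
   93  95  96  94]
 [101  97  99  98  89  72  75  72  76  40  49  48  48  50  47  46  41  77
   93  93  96  94]
 [100  96  96  99  73  75  75  70  74  63  39  50  49  47  48  45  46  51
   93  93  97  96]
 [102  98  97  96  67  74  74  72  79  67  54  52  48  48  49  46  47  42
   86  95  96  95]
 [ 99  97  98  89  68  75  78  83  54  54  56  54  61  57  50  47  45  42
   82  95  94  95]
 [102  99  96  81  74  75  89  91  53  56
[... 282 characters left out ...]
4  54  54  56  53  51  51  40
   92  95  96  95]
 [ 97  98  98 100  80  51  57  54  53  54  54  56  54  55  55  52  41  71
   91  92  95  92]
 [ 93  99  99  98  98  70  51  54  52  55  55  55  52  57  54  50  53  86
   88  96  97  95]
 [ 91  97  97  99  97  97  62  49  53  54  57  53  54  55  47  53  80  82
   89  96  96  95]
 [ 91  97  96  98  96 102 100  72  44  47  49  48  45  49  78  93  85  82
   90  92  96  94]
 [ 90  97  97  98  96 100  98  93  93  85  80  83  91  95  92  90  83  82
   90  94  96  96]
 [ 92  97  98  97  97 102  99  95  89  93  95  97  98  88  91  90  82  84
   88  91  95  92]
 [ 92  97  96  98  99  99  97  95  92  91  92  97  97  93  90  89  85  83
   88  96  93  93]]
```

View pics/w1y.png

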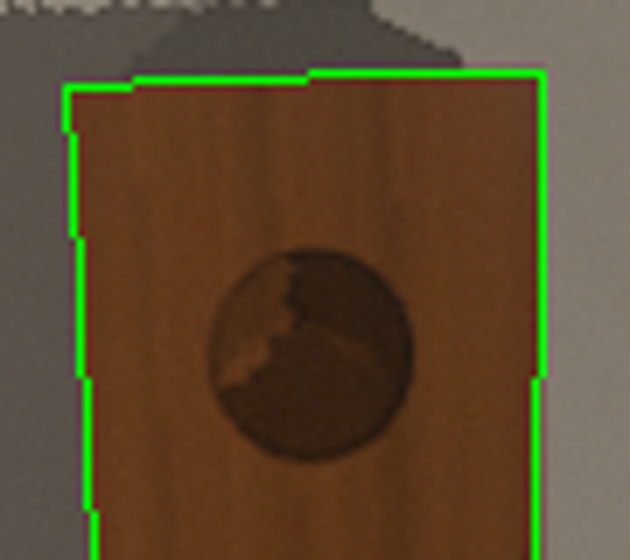

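View pics/w1z.png

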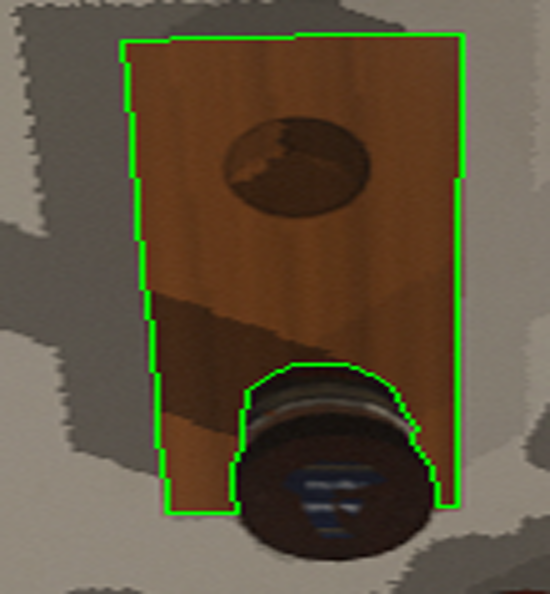

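```bash
python3 - <<'E'
from h import *
P=arm.camera_params("wrist")
cs=[(292.3,60),(224,62),(233,205.5)]
c=[onz(P,u,.04) for u in cs]
for a in c: print(a.round(4))
print(np.linalg.norm(c[0]-c[1]),np.linalg.norm(c[2]-c[1]))
ax=(c[2]-c[1]);ax/=np.linalg.norm(ax); print("axis deg",np.degrees(np.arctan2(ax[1],ax[0])), np.degrees(np.arctan2(*(c[0]-c[1])[[1,0]])))
cen=(c[0]+c[2])/2; print("center",cen)
h=onz(P,(258.86,100.3),.04); print("hole",h, "pred",cen-.045*ax,"narrow",h+.09*ax)
for z in (.145,): print("jar",onz(P,(266.3,197),z))
E
```

```text
[0.5333 0.0817 0.04  ]
[0.4603 0.0489 0.04  ]
[ 0.5355 -0.1145  0.04  ]
0.08008335929718464 0.1798872473973399
axis deg -65.27711718754512 24.177252525005734
center [ 0.5344083  -0.01641146  0.04      ]
hole [0.51484521 0.02472301 0.04      ] pred [0.51558795 0.02446389 0.04      ] narrow [ 0.5524859 -0.0570277  0.04     ]
jar [ 0.55438102 -0.05414544  0.145     ]
```

```bash
python3 - <<'E'
from h import *
print(delta([.5545,-.056,.095],down(np.radians(24.5))))
E
```

```text
(array([0.3638, 0.0255, 0.0232]), array([-0.0157, -0.0004,  0.0012]))
```

```bash
python3 -m handwheel '[{"dx":0.08,"dy":0.025,"dz":0.023,"rx":-0.016,"ry":0,"rz":0,"hand":-1},{"dx":0.19,"dy":0.025,"dz":0.023,"rx":-0.016,"ry":0,"rz":0,"hand":-1},{"dx":0.3,"dy":0.025,"dz":0.023,"rx":-0.016,"ry":0,"rz":0,"hand":-1},{"dx":0.364,"dy":0.025,"dz":0.023,"rx":-0.016,"ry":0,"rz":0,"hand":-1},{"dx":0.364,"dy":0.025,"dz":0.023,"rx":-0.016,"ry":0,"rz":0,"hand":-1}]'; python3 - <<'E'
from h import *
print(delta([.5545,-.056,.095],down(np.radians(24.5))))
shot("wrist","w2")
E
```

```text
t: 2.33
ee_pos: [0.5513, -0.054, 0.0916]
orientation: [0.885, 1.392, -0.891]
contact_force: [-0.1, 0.4, 1.0]
gripper_width: 0.0851
(array([-0.0069,  0.004 ,  0.0063]), array([ 0.0012, -0.0028,  0.0041]))
```

View pics/w2.png

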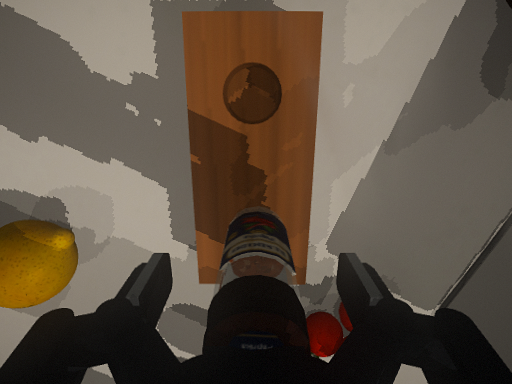

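```bash
python3 -m handwheel '[{"dx":-0.006,"dy":0.004,"dz":0.006,"rx":0,"ry":0,"rz":0,"hand":0},{"dx":-0.006,"dy":0.004,"dz":0.006,"rx":0,"ry":0,"rz":0,"hand":1},{"dx":-0.006,"dy":0.004,"dz":0.006,"rx":0,"ry":0,"rz":0,"hand":1},{"dx":-0.006,"dy":0.004,"dz":0.006,"rx":0,"ry":0,"rz":0,"hand":1},{"dx":-0.006,"dy":0.004,"dz":0.006,"rx":0,"ry":0,"rz":0,"hand":1}]'; python3 - <<'E'
from h import *
print(delta([.5545,-.056,.095],down(np.radians(24.5))))
print(arm.get_obs()["ee_pos"])
E
```

```text
t: 3.0
ee_pos: [0.5573, -0.0569, 0.0995]
orientation: [0.886, 1.384, -0.888]
contact_force: [-0.7, -0.5, 5.8]
gripper_width: 0.04
(array([ 0.009 , -0.0044, -0.004 ]), array([ 0.0009, -0.0002,  0.0008]))
[ 0.55733619 -0.0568936   0.09947853]
```

```bash
python3 -m handwheel '[{"dx":-0.08,"dy":0,"dz":0,"rx":0,"ry":0,"rz":0,"hand":1},{"dx":-0.14,"dy":0,"dz":0,"rx":0,"ry":0,"rz":0,"hand":1},{"dx":-0.14,"dy":0,"dz":0,"rx":0,"ry":0,"rz":0,"hand":1}]'; python3 - <<'E'
from h import *
print(arm.get_obs()["ee_pos"],arm.get_obs()["contact_force"])
print(delta([.375,-.02,.15],down(np.radians(24.5))))
E
```

```text
t: 3.38
ee_pos: [0.5591, -0.0572, 0.1724]
orientation: [0.888, 1.378, -0.886]
contact_force: [0.1, -0.1, -1.4]
gripper_width: 0.0395
[ 0.55911152 -0.0572224   0.17241528] [ 0.08646111 -0.14733023 -1.44887049]
(array([ 0.043 , -0.3039, -0.2212]), array([ 0.0009,  0.0015, -0.0017]))
```

```bash
python3 -m handwheel '[{"dx":0.0,"dy":-0.304,"dz":-0.221,"rx":0,"ry":0,"rz":0,"hand":1},{"dx":0.04,"dy":-0.304,"dz":-0.221,"rx":0,"ry":0,"rz":0,"hand":1},{"dx":0.04,"dy":-0.304,"dz":-0.221,"rx":0,"ry":0,"rz":0,"hand":1},{"dx":0.04,"dy":-0.304,"dz":-0.221,"rx":0,"ry":0,"rz":0,"hand":1},{"dx":0.04,"dy":-0.304,"dz":-0.221,"rx":0,"ry":0,"rz":0,"hand":1}]'; python3 -m handwheel '[{"dx":0,"dy":0,"dz":0,"rx":0,"ry":0,"rz":0,"hand":1}]'; python3 - <<'E'
from h import *
print(delta([.375,-.02,.0605],down(np.radians(24.5))))
shot("wrist","w3"); shot("top","t3",(100,120,420,320),2.4)
E
```

```text
t: 4.0
ee_pos: [0.3747, -0.02, 0.1505]
orientation: [0.888, 1.378, -0.886]
contact_force: [0.7, 0.1, -0.9]
gripper_width: 0.0401
t: 4.12
ee_pos: [0.376, -0.0203, 0.1509]
orientation: [0.888, 1.377, -0.886]
contact_force: [0.1, -0.7, -1.4]
gripper_width: 0.0395
(array([ 0.1807, -0.0023, -0.0021]), array([ 0.0008,  0.0016, -0.0019]))
```

View pics/w3.png

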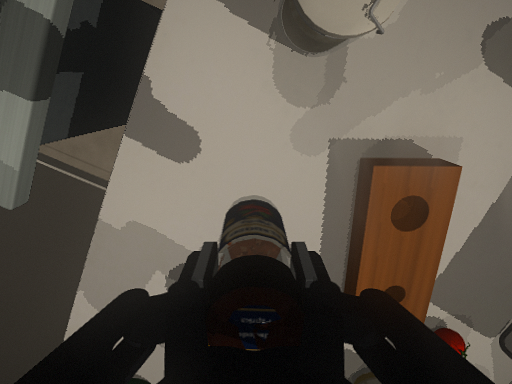

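View pics/t3.png

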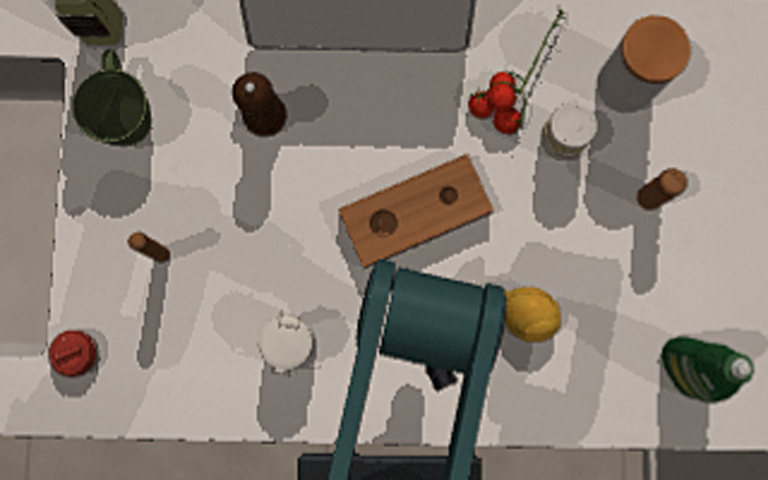

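```bash
python3 -m handwheel '[{"dx":0.1,"dy":0,"dz":0,"rx":0,"ry":0,"rz":0,"hand":1},{"dx":0.16,"dy":0,"dz":0,"rx":0,"ry":0,"rz":0,"hand":1},{"dx":0.178,"dy":0,"dz":0,"rx":0,"ry":0,"rz":0,"hand":1},{"dx":0.181,"dy":0,"dz":0,"rx":0,"ry":0,"rz":0,"hand":1},{"dx":0.181,"dy":0,"dz":0,"rx":0,"ry":0,"rz":0,"hand":1}]'
```

```text
t: 4.85
ee_pos: [0.3775, -0.0207, 0.0616]
orientation: [0.888, 1.375, -0.885]
contact_force: [0.2, 0.1, -0.6]
gripper_width: 0.0397
```

```bash
python3 -m handwheel '[{"dx":0.004,"dy":0,"dz":0,"rx":0,"ry":0,"rz":0,"hand":1},{"dx":0.005,"dy":0,"dz":0,"rx":0,"ry":0,"rz":0,"hand":1}]'
```

```text
t: 5.1
ee_pos: [0.3781, -0.0208, 0.0599]
orientation: [0.889, 1.374, -0.884]
contact_force: [-1.0, -0.1, -0.4]
gripper_width: 0.0394
```

```bash
python3 -m handwheel '[{"dx":0.004,"dy":0,"dz":0,"rx":0,"ry":0,"rz":0,"hand":1},{"dx":0.004,"dy":0,"dz":0,"rx":0,"ry":0,"rz":0,"hand":1}]'
```

```text
t: 5.35
ee_pos: [0.3784, -0.021, 0.0593]
orientation: [0.888, 1.373, -0.884]
contact_force: [-3.4, 0.6, 7.3]
gripper_width: 0.0397
```

```bash
python3 -m handwheel '[{"dx":-0.001,"dy":0,"dz":0,"rx":0,"ry":0,"rz":0,"hand":0},{"dx":-0.001,"dy":0,"dz":0,"rx":0,"ry":0,"rz":0,"hand":-1},{"dx":-0.001,"dy":0,"dz":0,"rx":0,"ry":0,"rz":0,"hand":-1},{"dx":-0.001,"dy":0,"dz":0,"rx":0,"ry":0,"rz":0,"hand":-1}]';  python3 -m handwheel '[{"dx":-0.1,"dy":0,"dz":0,"rx":0,"ry":0,"rz":0,"hand":-1},{"dx":-0.2,"dy":0,"dz":0,"rx":0,"ry":0,"rz":0,"hand":-1},{"dx":-0.3,"dy":0,"dz":0,"rx":0,"ry":0,"rz":0,"hand":-1},{"dx":-0.36,"dy":0,"dz":0,"rx":0,"ry":0,"rz":0,"hand":-1},{"dx":-0.36,"dy":0,"dz":0,"rx":0,"ry":0,"rz":0,"hand":-1}]'; python3 - <<'E'
from h import *
shot("wrist","w4")
o=arm.get_obs(); print(o["ee_pos"])
# stout: try yaw options
for y in (-60,-30,0,24.5): print(y,delta([.552,-.326,.27],down(np.radians(y))))
im=cv2.imread("pics/t3_raw.png"); cv2.imwrite("pics/t3s.png",cv2.resize(im[170:230,340:410],None,fx=9,fy=9,interpolation=cv2.INTER_CUBIC))
cv2.imwrite("pics/t3l.png",cv2.resize(im[190:250,130:200],None,fx=9,fy=9,interpolation=cv2.INTER_CUBIC))
E
```

```text
t: 5.85
ee_pos: [0.3783, -0.021, 0.0597]
orientation: [0.888, 1.373, -0.884]
contact_force: [0.3, 0.4, -0.2]
gripper_width: 0.0852
t: 6.48
ee_pos: [0.3782, -0.0208, 0.2425]
orientation: [0.889, 1.367, -0.882]
contact_force: [0.3, 0.4, -0.2]
gripper_width: 0.0847
[ 0.37719676 -0.02059661  0.24026135]
-60 (array([-0.0539,  0.064 ,  0.7013]), array([ 7.05e-01, -2.00e-04, -5.80e-03]))
-30 (array([-0.0539,  0.064 ,  0.7013]), array([ 0.455 ,  0.0012, -0.0053]))
0 (array([-0.0539,  0.064 ,  0.7013]), array([ 0.2051,  0.0025, -0.0047]))
24.5 (array([-0.0539,  0.064 ,  0.7013]), array([ 0.0009,  0.0034, -0.004 ]))
```

View pics/w4.png

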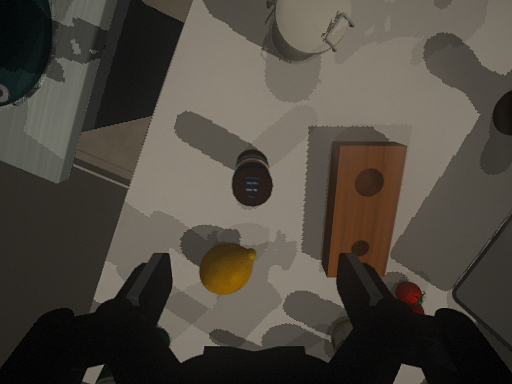

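View pics/t3s.png

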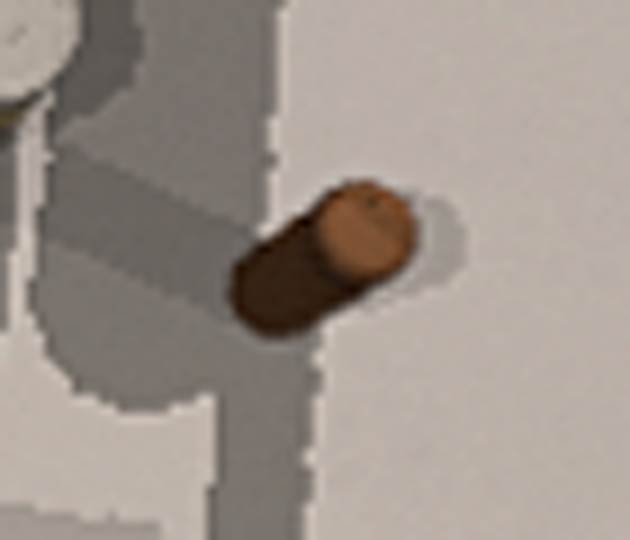

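View pics/t3l.png

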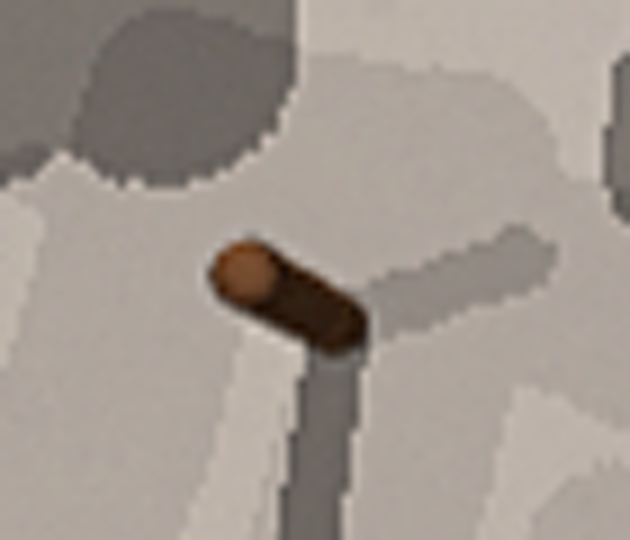

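```bash
python3 - <<'E'
from h import *
P=arm.camera_params("top")
print("stout",onz(P,(380.2,195.2),.13),onz(P,(370.2,201.8),0))
print("slim",onz(P,(156.7,219.7),.16),onz(P,(166.4,225.3),0))
print(delta([.552,-.326,.25],down(np.radians(5))))
E
```

```text
stout [ 0.55838355 -0.32290244  0.13      ] [ 5.59170433e-01 -3.24440029e-01  2.22044605e-16]
slim [0.47348406 0.30641964 0.16      ] [0.47430641 0.30954374 0.        ]
(array([-0.014 ,  0.0637,  0.701 ]), array([ 0.1634,  0.0027, -0.0046]))
```

```bash
python3 -m handwheel '[{"dx":-0.02,"dy":0.065,"dz":0.7,"rx":0.163,"ry":0,"rz":0,"hand":-1},{"dx":-0.02,"dy":0.065,"dz":0.7,"rx":0.163,"ry":0,"rz":0,"hand":-1},{"dx":-0.02,"dy":0.065,"dz":0.7,"rx":0.163,"ry":0,"rz":0,"hand":-1},{"dx":-0.02,"dy":0.065,"dz":0.7,"rx":0.163,"ry":0,"rz":0,"hand":-1},{"dx":-0.02,"dy":0.065,"dz":0.7,"rx":0.163,"ry":0,"rz":0,"hand":-1}]'; python3 - <<'E'
from h import *
print(delta([.5585,-.325,.25],down(np.radians(5))))
E
```

```text
t: 7.15
ee_pos: [0.5327, -0.2925, 0.2486]
orientation: [1.147, 1.244, -1.139]
contact_force: [0.2, 0.8, 0.8]
gripper_width: 0.0852
(array([-0.0024,  0.0456,  0.0692]), array([ 0.0002,  0.0004, -0.0034]))
```

```bash
python3 -m handwheel '[{"dx":0,"dy":0.045,"dz":0.069,"rx":0,"ry":0,"rz":0,"hand":-1},{"dx":0,"dy":0.045,"dz":0.069,"rx":0,"ry":0,"rz":0,"hand":-1},{"dx":0,"dy":0.045,"dz":0.069,"rx":0,"ry":0,"rz":0,"hand":-1}]'; python3 - <<'E'
from h import *
o=arm.get_obs(); P=shot("wrist","w5")
np.save("P5.npy",P["cam_to_world"]); print(o["ee_pos"],delta([.5585,-.324,.09],down(np.radians(5))))
E
```

```text
t: 7.52
ee_pos: [0.5575, -0.324, 0.2466]
orientation: [1.148, 1.248, -1.14]
contact_force: [-0.5, 0.9, 0.6]
gripper_width: 0.0854
[ 0.55746213 -0.3240491   0.24663221] (array([3.158e-01, 1.000e-04, 9.000e-04]), array([ 0.0006, -0.0004, -0.0027]))
```

View pics/w5.png

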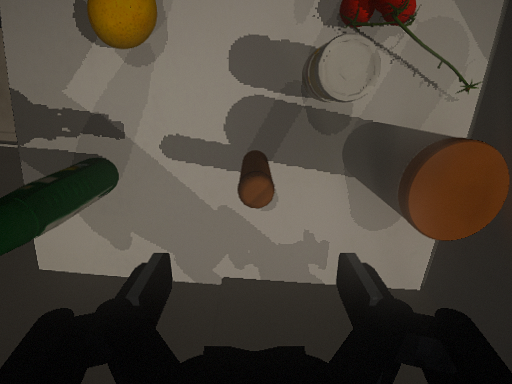

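```bash
python3 - <<'E'
from h import *
P=arm.camera_params("wrist")
im=cv2.imread("pics/w5_raw.png");hsv=cv2.cvtColor(im,cv2.COLOR_BGR2HSV)
m=cv2.inRange(hsv,(2,80,20),(20,255,255));m[:140]=0;m[220:]=0;m[:,:220]=0;m[:,290:]=0
c=max(cv2.findContours(m,0,2)[0],key=cv2.contourArea); print(cv2.boundingRect(c), cv2.minAreaRect(c))
cv2.imwrite("pics/w5z.png",cv2.resize(im[140:220,220:300],None,fx=7,fy=7,interpolation=cv2.INTER_CUBIC))
print(onz(P,(256,191.5),.13),onz(P,(256,160),0.0))
T=P["cam_to_world"]; print(proj(P,[[.5585,-.323,.13],[.5592,-.3244,0]]))
E
```

```text
(238, 150, 37, 58) ((256.0, 178.5), (57.0, 36.0), 90.0)
[ 0.56139124 -0.32253937  0.13      ] [ 0.56286959 -0.32054224  0.        ]
[[252.78787198 191.71961859]
 [252.99541656 162.60538366]]
```

View pics/w5z.png

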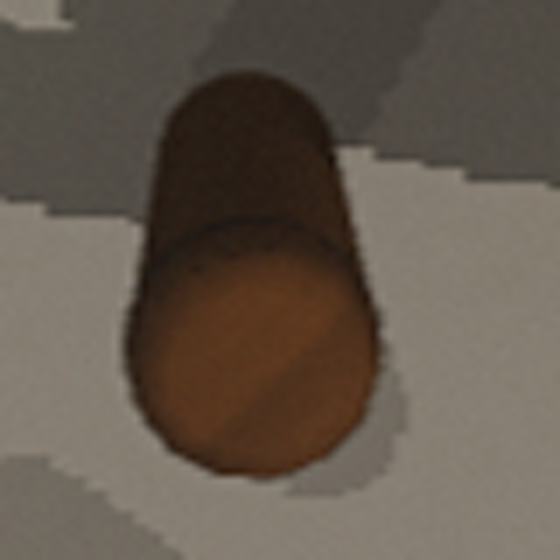

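```bash
python3 -m handwheel '[{"dx":0.1,"dy":0.006,"dz":-0.003,"rx":0,"ry":0,"rz":-0.003,"hand":-1},{"dx":0.2,"dy":0.006,"dz":-0.003,"rx":0,"ry":0,"rz":-0.003,"hand":-1},{"dx":0.28,"dy":0.006,"dz":-0.003,"rx":0,"ry":0,"rz":-0.003,"hand":-1},{"dx":0.324,"dy":0.006,"dz":-0.003,"rx":0,"ry":0,"rz":-0.003,"hand":-1},{"dx":0.324,"dy":0.006,"dz":-0.003,"rx":0,"ry":0,"rz":-0.003,"hand":-1}]'; python3 - <<'E'
from h import *
o=arm.get_obs(); P=shot("wrist","w6")
print(o["ee_pos"],delta([.5605,-.322,.084],down(np.radians(5))))
E
```

```text
t: 8.2
ee_pos: [0.5596, -0.3195, 0.0842]
orientation: [1.143, 1.256, -1.144]
contact_force: [0.9, -0.8, 0.7]
gripper_width: 0.0851
[ 0.5596417  -0.31954315  0.08415923] (array([ 0.0046, -0.0009,  0.0029]), array([ 0.0011, -0.0006,  0.0005]))
```

View pics/w6.png

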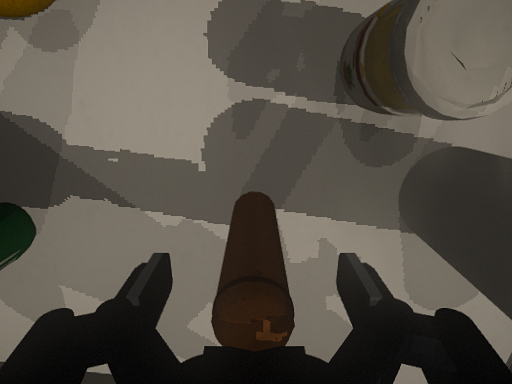

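```bash
python3 -m handwheel '[{"dx":0.0,"dy":0,"dz":0.005,"rx":0,"ry":0,"rz":0,"hand":-1},{"dx":0.0,"dy":0,"dz":0.005,"rx":0,"ry":0,"rz":0,"hand":1},{"dx":0.0,"dy":0,"dz":0.005,"rx":0,"ry":0,"rz":0,"hand":1},{"dx":0.0,"dy":0,"dz":0.005,"rx":0,"ry":0,"rz":0,"hand":1},{"dx":0.0,"dy":0,"dz":0.005,"rx":0,"ry":0,"rz":0,"hand":1}]'; python3 -m handwheel '[{"dx":0.0,"dy":0,"dz":0,"rx":0,"ry":0,"rz":0,"hand":1}]'; python3 - <<'E'
from h import *
o=arm.get_obs(); P=shot("wrist","w7")
print(o["ee_pos"],R.from_rotvec(o["orientation"]).as_matrix().round(4))
E
```

```text
t: 8.88
ee_pos: [0.5611, -0.3233, 0.0869]
orientation: [1.143, 1.251, -1.143]
contact_force: [-0.6, -0.5, 2.8]
gripper_width: 0.0329
t: 9.0
ee_pos: [0.5611, -0.3233, 0.0869]
orientation: [1.143, 1.251, -1.143]
contact_force: [-0.7, 0.6, -0.0]
gripper_width: 0.0326
[ 0.56108887 -0.32332093  0.08692197] [[-8.00e-04  9.96e-01  8.93e-02]
 [ 5.00e-04  8.93e-02 -9.96e-01]
 [-1.00e+00 -8.00e-04 -6.00e-04]]
```

View pics/w7.png

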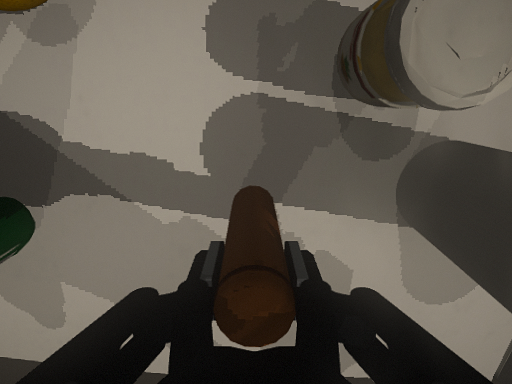

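```bash
python3 - <<'E'
from h import *
P=arm.camera_params("wrist"); o=arm.get_obs(); M=R.from_rotvec(o["orientation"]).as_matrix()
im=cv2.imread("pics/w7_raw.png");hsv=cv2.cvtColor(im,cv2.COLOR_BGR2HSV)
m=cv2.inRange(hsv,(2,100,20),(20,255,255));m[:170]=0;m[350:]=0;m[:,:205]=0;m[:,305:]=0
for r in list(range(182,192))+[200,210,220,230,240,300,305,310,315,340,345,349]:
    x=np.flatnonzero(m[r]); print(r,(x.min(),x.max(),len(x)) if len(x) else None)
for r in (185.5,186.5):
    p=onz(P,(253,r),0); d=(p-P["cam_to_world"][:3,3]); d[2]=0; d/=np.linalg.norm(d); c=p+.017*d
    print(c, M.T@(c-o["ee_pos"]))
p=onz(P,(254.5,306),.12);print(p,M.T@(p-o["ee_pos"]))
E
```

```text
182 None
183 None
184 None
185 None
186 (np.int64(248), np.int64(258), 11)
187 (np.int64(246), np.int64(260), 15)
188 (np.int64(243), np.int64(262), 20)
189 (np.int64(241), np.int64(263), 23)
190 (np.int64(240), np.int64(266), 27)
191 (np.int64(239), np.int64(267), 29)
200 (np.int64(234), np.int64(272), 39)
210 (np.int64(232), np.int64(274), 43)
220 (np.int64(230), np.int64(276), 47)
230 (np.int64(228), np.int64(278), 51)
240 (np.int64(226), np.int64(280), 55)
300 (np.int64(214), np.int64(294), 81)
305 (np.int64(214), np.int64(294), 81)
310 (np.int64(213), np.int64(294), 82)
315 (np.int64(214), np.int64(294), 81)
340 (np.int64(231), np.int64(277), 47)
345 (np.int64(243), np.int64(265), 23)
349 None
[ 5.61538464e-01 -3.24377776e-01  2.77555756e-17] [0.08686678 0.00045303 0.00116381]
[ 0.56161364 -0.32520263  0.        ] [0.08686622 0.00045428 0.00199208]
[ 0.56280196 -0.32464596  0.12      ] [-0.03313446  0.00158525  0.00146309]
```

```bash
python3 -m handwheel '[{"dx":-0.05,"dy":0,"dz":0,"rx":0,"ry":0,"rz":0,"hand":1},{"dx":-0.15,"dy":0,"dz":0,"rx":0,"ry":0,"rz":0,"hand":1},{"dx":-0.26,"dy":0,"dz":0,"rx":0,"ry":0,"rz":0,"hand":1},{"dx":-0.26,"dy":0,"dz":0,"rx":0,"ry":0,"rz":0,"hand":1}]'; python3 - <<'E'
from h import *
o=arm.get_obs()
print(o["ee_pos"],delta([.534,-.016,.18],down(np.radians(24.5))))
E
```

```text
t: 9.55
ee_pos: [0.5635, -0.3248, 0.2238]
orientation: [1.142, 1.238, -1.14]
contact_force: [-0.3, 0.3, -1.0]
gripper_width: 0.0328
[ 0.56346101 -0.32478157  0.22382202] (array([ 0.0831, -0.0042, -0.621 ]), array([-0.1614,  0.0042, -0.0036]))
```

```bash
python3 -m handwheel '[{"dx":0,"dy":-0.004,"dz":-0.621,"rx":-0.161,"ry":0.004,"rz":-0.004,"hand":1},{"dx":0,"dy":-0.004,"dz":-0.621,"rx":-0.161,"ry":0.004,"rz":-0.004,"hand":1},{"dx":0,"dy":-0.004,"dz":-0.621,"rx":-0.161,"ry":0.004,"rz":-0.004,"hand":1},{"dx":0.04,"dy":-0.004,"dz":-0.621,"rx":-0.161,"ry":0.004,"rz":-0.004,"hand":1},{"dx":0.083,"dy":-0.004,"dz":-0.621,"rx":-0.161,"ry":0.004,"rz":-0.004,"hand":1}]';python3 -m handwheel '[{"dx":0,"dy":0,"dz":0,"rx":0,"ry":0,"rz":0,"hand":1}]'; python3 - <<'E'
from h import *
o=arm.get_obs()
print(o["ee_pos"],delta([.534,-.016,.14],down(np.radians(24.5))))
E
```

```text
t: 10.18
ee_pos: [0.5345, -0.0175, 0.1817]
orientation: [0.889, 1.38, -0.888]
contact_force: [1.8, 0.7, -0.9]
gripper_width: 0.0326
t: 10.3
ee_pos: [0.5314, -0.0135, 0.1769]
orientation: [0.884, 1.391, -0.887]
contact_force: [0.3, 0.1, -1.7]
gripper_width: 0.0327
[ 0.5314279  -0.01348569  0.17694521] (array([0.0738, 0.003 , 0.0071]), array([ 0.0025, -0.0023,  0.0026]))
```

```bash
python3 -m handwheel '[{"dx":0.04,"dy":0.003,"dz":0.007,"rx":0.002,"ry":-0.002,"rz":0.002,"hand":1},{"dx":0.074,"dy":0.003,"dz":0.007,"rx":0.002,"ry":-0.002,"rz":0.002,"hand":1},{"dx":0.074,"dy":0.003,"dz":0.007,"rx":0.002,"ry":-0.002,"rz":0.002,"hand":1},{"dx":0.074,"dy":0.003,"dz":0.007,"rx":0.002,"ry":-0.002,"rz":0.002,"hand":1}]'; python3 - <<'E'
from h import *
o=arm.get_obs()
print(o["ee_pos"],delta([.534,-.016,.14],down(np.radians(24.5))))
P=shot("wrist","w8"); np.save("P8.npy",P["cam_to_world"])
im=cv2.imread("pics/w8_raw.png"); cv2.imwrite("pics/w8z.png",cv2.resize(im[60:240,180:340],None,fx=4,fy=3.3,interpolation=cv2.INTER_CUBIC))
E
```

```text
t: 10.8
ee_pos: [0.5344, -0.0166, 0.1404]
orientation: [0.888, 1.382, -0.889]
contact_force: [-0.1, -0.5, -0.4]
gripper_width: 0.0326
[ 0.53441476 -0.01664844  0.14035106] (array([ 0.0007, -0.0002, -0.0015]), array([ 0.0001, -0.0001,  0.0004]))
```

View pics/w8.png

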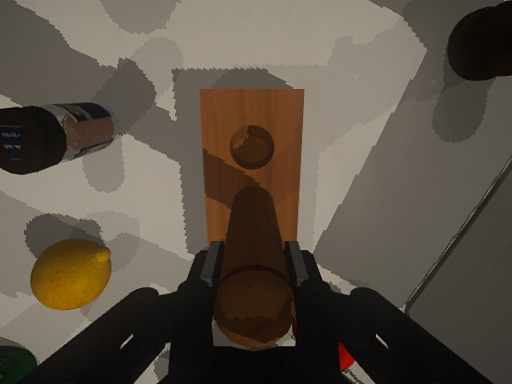

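```bash
python3 - <<'E'
from h import *
im=cv2.imread("pics/w8_raw.png"); cv2.imwrite("pics/w8z.png",cv2.resize(im[115:205,210:300],None,fx=6.5,fy=6.5,interpolation=cv2.INTER_CUBIC))
E
```

```text
(no output)
```

View pics/w8z.png

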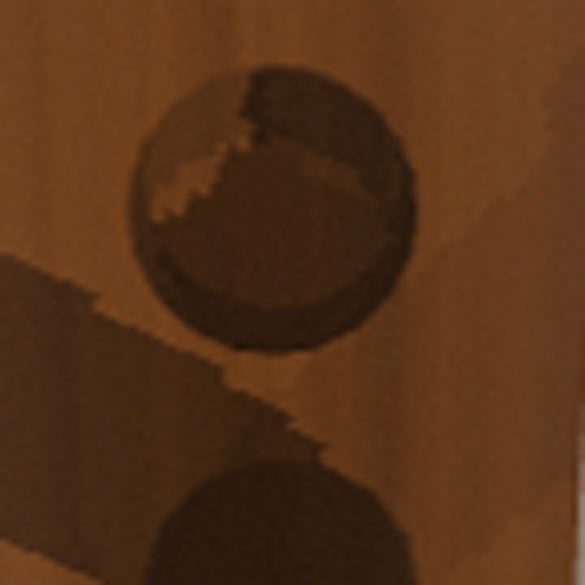

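```bash
python3 - <<'E'
from h import *
P=arm.camera_params("wrist"); o=arm.get_obs(); M=R.from_rotvec(o["orientation"]).as_matrix()
q=lambda x,y:(210+(x+.5)/6.5-.5,115+(y+.5)/6.5-.5)
pts=[onz(P,q(*u),.04) for u in [(130,212),(416,209),(274,66),(274,353)]]
print(np.linalg.norm(pts[0]-pts[1]),np.linalg.norm(pts[2]-pts[3]))
h=np.mean(pts,0); zf=.0535
p=onz(P,q(281,459),zf); d=p-P["cam_to_world"][:3,3]; d[2]=0; d/=np.linalg.norm(d); c=p+.017*d
print("hole",h,"foot",c, "foot in tool",M.T@(c-o["ee_pos"]))
print("move tool",M.T@(h-c), (M.T@(h-c)/.5).round(4)); print(d,M[:,2])
E
```

```text
0.035531921055880954 0.03574554322173437
hole [0.51612653 0.02276063 0.04      ] foot [ 0.53547106 -0.0178951   0.0535    ] foot in tool [0.08732016 0.00019006 0.0015127 ]
move tool [ 0.01348366 -0.0007297  -0.0450223 ] [ 0.027  -0.0015 -0.09  ]
[ 0.40392583 -0.91479174  0.        ] [ 4.14966910e-01 -9.09836431e-01  3.62820020e-04]
```

```bash
python3 -m handwheel '[{"dx":0,"dy":-0.0015,"dz":-0.09,"rx":0,"ry":0,"rz":0,"hand":1},{"dx":0,"dy":-0.0015,"dz":-0.09,"rx":0,"ry":0,"rz":0,"hand":1},{"dx":0,"dy":-0.0015,"dz":-0.09,"rx":0,"ry":0,"rz":0,"hand":1},{"dx":0,"dy":-0.0015,"dz":-0.09,"rx":0,"ry":0,"rz":0,"hand":1}]'; python3 - <<'E'
from h import *
o=arm.get_obs(); M=R.from_rotvec(o["orientation"]).as_matrix()
foot=o["ee_pos"]+M@[.0869,.0002,.0015]; h=np.array([.5161,.0228,.04])
print(o["ee_pos"],foot,(M.T@(h-foot)/.5).round(4),(M.T@(h-foot)*1000).round(2),M[:,0].round(4))
shot("wrist","w9")
E
```

```text
t: 11.35
ee_pos: [0.5159, 0.0233, 0.1413]
orientation: [0.889, 1.38, -0.889]
contact_force: [0.1, -0.3, -1.8]
gripper_width: 0.0325
[0.51588162 0.02331663 0.14126978] [0.51679138 0.02196821 0.05437183] [ 0.0287 -0.0006 -0.0021] [14.37 -0.3  -1.06] [ 1.2e-03 -8.0e-04 -1.0e+00]
```

View pics/w9.png

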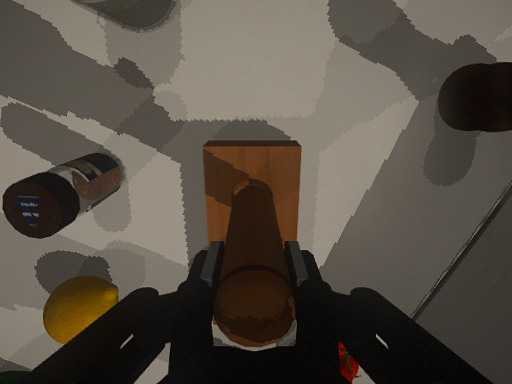

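```bash
python3 -m handwheel '[{"dx":0.01,"dy":-0.0006,"dz":-0.002,"rx":0,"ry":0,"rz":0,"hand":1},{"dx":0.018,"dy":-0.0006,"dz":-0.002,"rx":0,"ry":0,"rz":0,"hand":1},{"dx":0.018,"dy":-0.0006,"dz":-0.002,"rx":0,"ry":0,"rz":0,"hand":1}]'; python3 - <<'E'
from h import *
o=arm.get_obs(); M=R.from_rotvec(o["orientation"]).as_matrix()
foot=o["ee_pos"]+M@[.0869,.0002,.0015]; h=np.array([.5161,.0228,.04])
print(o["ee_pos"],foot,(M.T@(h-foot)/.5).round(4),(M.T@(h-foot)*1000).round(2),M[:,0].round(4),delta(o["ee_pos"],down(np.radians(24.5))))
shot("wrist","w10",(190,130,320,240),5)
E
```

```text
t: 11.78
ee_pos: [0.5146, 0.024, 0.1312]
orientation: [0.889, 1.382, -0.89]
contact_force: [-0.9, 0.3, -0.7]
gripper_width: 0.0326
[0.51464609 0.02400895 0.13122265] [0.51537823 0.02267389 0.04432282] [0.0086 0.0014 0.0004] [4.32 0.71 0.18] [-8.e-04 -6.e-04 -1.e+00] (array([0., 0., 0.]), array([-0.0004,  0.0001,  0.0005]))
```

View pics/w10.png

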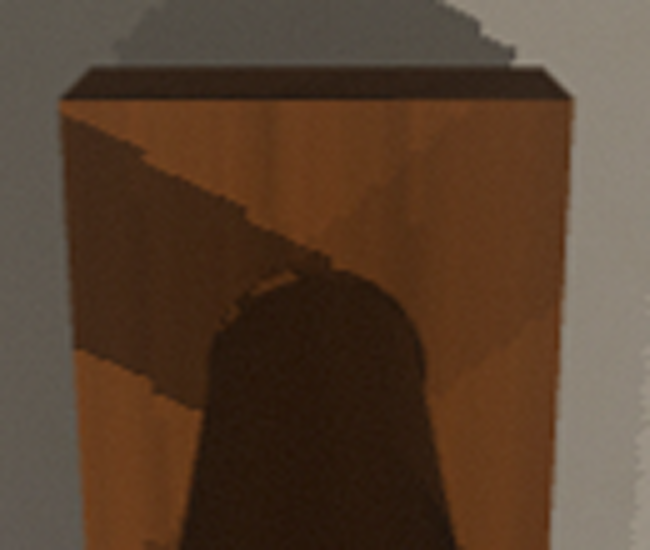

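```bash
python3 -m handwheel '[{"dx":0.0,"dy":0.0014,"dz":0.0004,"rx":0,"ry":0,"rz":0,"hand":1},{"dx":0.006,"dy":0.0014,"dz":0.0004,"rx":0,"ry":0,"rz":0,"hand":1},{"dx":0.012,"dy":0.0014,"dz":0.0004,"rx":0,"ry":0,"rz":0,"hand":1},{"dx":0.014,"dy":0.0014,"dz":0.0004,"rx":0,"ry":0,"rz":0,"hand":1}]'; python3 - <<'E'
from h import *
o=arm.get_obs(); M=R.from_rotvec(o["orientation"]).as_matrix()
foot=o["ee_pos"]+M@[.0869,.0002,.0015]; h=np.array([.5161,.0228,.04])
print((M.T@(h-foot)*1000).round(2),o["ft_torque"])
E
```

```text
t: 12.32
ee_pos: [0.5153, 0.0242, 0.1241]
orientation: [0.889, 1.382, -0.89]
contact_force: [0.7, -0.6, -1.6]
gripper_width: 0.0328
[-2.75  0.03  0.06] [0.02589472 0.00268588 0.02897849]
```

```bash
python3 -m handwheel '[{"dx":0.012,"dy":0,"dz":0,"rx":0,"ry":0,"rz":0,"hand":1},{"dx":0.024,"dy":0,"dz":0,"rx":0,"ry":0,"rz":0,"hand":1},{"dx":0.036,"dy":0,"dz":0,"rx":0,"ry":0,"rz":0,"hand":1},{"dx":0.046,"dy":0,"dz":0,"rx":0,"ry":0,"rz":0,"hand":1},{"dx":0.048,"dy":0,"dz":0,"rx":0,"ry":0,"rz":0,"hand":1}]'; python3 - <<'E'
from h import *
o=arm.get_obs(); M=R.from_rotvec(o["orientation"]).as_matrix()
foot=o["ee_pos"]+M@[.0869,.0002,.0015]; h=np.array([.5161,.0228,.012])
print((M.T@(h-foot)*1000).round(2),o["ft_torque"])
E
```

```text
t: 12.95
ee_pos: [0.515, 0.0242, 0.0995]
orientation: [0.888, 1.383, -0.891]
contact_force: [1.2, -0.4, -0.4]
gripper_width: 0.0328
[0.63 0.38 0.27] [ 0.00617218  0.05216323 -0.01272493]
```

```bash
python3 -m handwheel '[{"dx":0.004,"dy":0.0005,"dz":0.0003,"rx":0,"ry":0,"rz":0,"hand":1},{"dx":0.006,"dy":0.0005,"dz":0.0003,"rx":0,"ry":0,"rz":0,"hand":1},{"dx":0.006,"dy":0.0005,"dz":0.0003,"rx":0,"ry":0,"rz":0,"hand":1}]'
```

```text
t: 13.32
ee_pos: [0.5156, 0.024, 0.0988]
orientation: [0.888, 1.381, -0.89]
contact_force: [-3.5, -1.0, 8.5]
gripper_width: 0.033
```

```bash
python3 -m handwheel '[{"dx":-0.002,"dy":0,"dz":0,"rx":0,"ry":0,"rz":0,"hand":1},{"dx":-0.002,"dy":0,"dz":0,"rx":0,"ry":0,"rz":0,"hand":0},{"dx":-0.002,"dy":0,"dz":0,"rx":0,"ry":0,"rz":0,"hand":-1},{"dx":-0.002,"dy":0,"dz":0,"rx":0,"ry":0,"rz":0,"hand":-1},{"dx":-0.002,"dy":0,"dz":0,"rx":0,"ry":0,"rz":0,"hand":-1}]';  python3 -m handwheel '[{"dx":-0.1,"dy":0,"dz":0,"rx":0,"ry":0,"rz":0,"hand":-1},{"dx":-0.2,"dy":0,"dz":0,"rx":0,"ry":0,"rz":0,"hand":-1},{"dx":-0.3,"dy":0,"dz":0,"rx":0,"ry":0,"rz":0,"hand":-1},{"dx":-0.36,"dy":0,"dz":0,"rx":0,"ry":0,"rz":0,"hand":-1},{"dx":-0.36,"dy":0,"dz":0,"rx":0,"ry":0,"rz":0,"hand":-1}]'; python3 - <<'E'
from h import *
P=shot("wrist","w11")
o=arm.get_obs(); print(o["ee_pos"])
for y in (24.5,60): print(y,delta([.474,.306,.27],down(np.radians(y))))
E
```

```text
t: 13.95
ee_pos: [0.5155, 0.024, 0.0997]
orientation: [0.888, 1.382, -0.89]
contact_force: [0.4, 0.5, 0.5]
gripper_width: 0.0855
t: 14.58
ee_pos: [0.517, 0.0241, 0.2831]
orientation: [0.89, 1.375, -0.887]
contact_force: [-0.2, 0.2, 0.2]
gripper_width: 0.0854
[0.51610291 0.02413702 0.28042012]
24.5 (array([ 0.0201,  0.1568, -0.548 ]), array([-0.0003,  0.0007, -0.0004]))
60 (array([ 0.0201,  0.1568, -0.548 ]), array([-2.962e-01,  8.000e-04, -1.000e-04]))
```

View pics/w11.png

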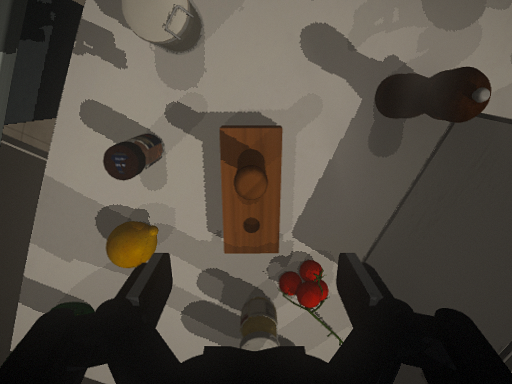

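```bash
python3 -m handwheel '[{"dx":0.02,"dy":0.157,"dz":-0.548,"rx":0,"ry":0,"rz":0,"hand":-1},{"dx":0.02,"dy":0.157,"dz":-0.548,"rx":0,"ry":0,"rz":0,"hand":-1},{"dx":0.02,"dy":0.157,"dz":-0.548,"rx":0,"ry":0,"rz":0,"hand":-1},{"dx":0.02,"dy":0.157,"dz":-0.548,"rx":0,"ry":0,"rz":0,"hand":-1},{"dx":0.02,"dy":0.157,"dz":-0.548,"rx":0,"ry":0,"rz":0,"hand":-1}]';python3 -m handwheel '[{"dx":0,"dy":0,"dz":0,"rx":0,"ry":0,"rz":0,"hand":-1},{"dx":0,"dy":0,"dz":0,"rx":0,"ry":0,"rz":0,"hand":-1}]'; python3 - <<'E'
from h import *
P=shot("wrist","w12"); P0=arm.camera_params("wrist")
o=arm.get_obs(); print(o["ee_pos"])
print(proj(P0,[[.4738,.3064,.16],[.4738,.308,0]]))
im=cv2.imread("pics/w12_raw.png");hsv=cv2.cvtColor(im,cv2.COLOR_BGR2HSV)
E
```

```text
t: 15.25
ee_pos: [0.4722, 0.3084, 0.2666]
orientation: [0.883, 1.384, -0.891]
contact_force: [0.4, 0.4, 0.7]
gripper_width: 0.0851
t: 15.5
ee_pos: [0.4716, 0.3077, 0.2642]
orientation: [0.88, 1.385, -0.895]
contact_force: [0.2, -0.6, 0.4]
gripper_width: 0.0855
[0.47204552 0.30728314 0.26505194]
[[254.76526019 197.86125199]
 [255.75361247 158.57460301]]
```

View pics/w12.png

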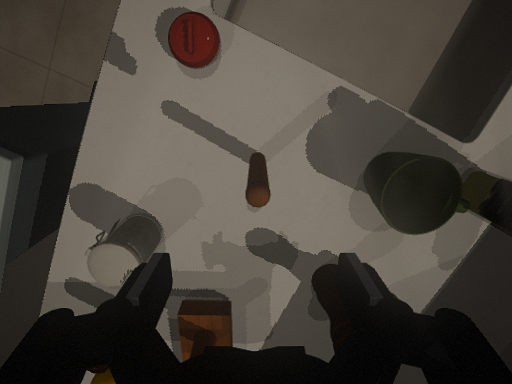

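```bash
python3 - <<'E'
from h import *
P=arm.camera_params("wrist");o=arm.get_obs(); M=R.from_rotvec(o["orientation"]).as_matrix()
im=cv2.imread("pics/w12_raw.png");hsv=cv2.cvtColor(im,cv2.COLOR_BGR2HSV)
m=cv2.inRange(hsv,(2,90,20),(20,255,255));m[:140]=0;m[220:]=0;m[:,:220]=0;m[:,290:]=0
for r in list(range(148,158,1))+list(range(185,212,2)):
    x=np.flatnonzero(m[r]); print(r,(x.min(),x.max()) if len(x) else None)
cv2.imwrite("pics/w12z.png",cv2.resize(im[145:215,225:295],None,fx=8,fy=8,interpolation=cv2.INTER_CUBIC))
E
```

```text
148 None
149 None
150 None
151 None
152 None
153 (np.int64(256), np.int64(259))
154 (np.int64(253), np.int64(261))
155 (np.int64(252), np.int64(263))
156 (np.int64(251), np.int64(263))
157 (np.int64(251), np.int64(264))
185 (np.int64(248), np.int64(268))
187 (np.int64(247), np.int64(268))
189 (np.int64(247), np.int64(268))
191 (np.int64(246), np.int64(269))
193 (np.int64(246), np.int64(269))
195 (np.int64(246), np.int64(269))
197 (np.int64(246), np.int64(269))
199 (np.int64(247), np.int64(268))
201 (np.int64(248), np.int64(267))
203 (np.int64(249), np.int64(266))
205 (np.int64(252), np.int64(264))
207 None
209 None
211 None
```

View pics/w12z.png

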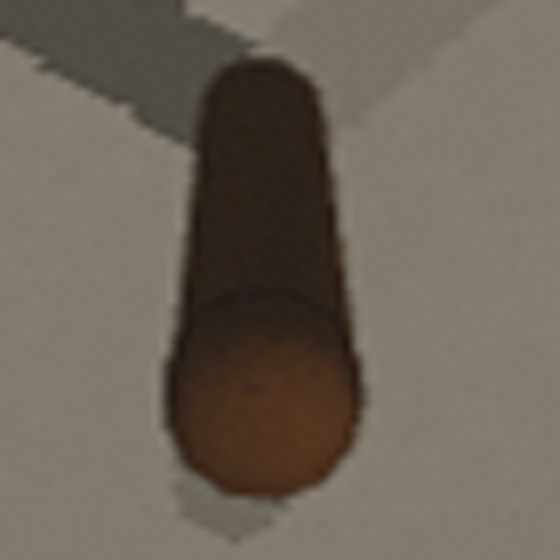

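```bash
python3 - <<'E'
from h import *
P=arm.camera_params("wrist");o=arm.get_obs(); M=R.from_rotvec(o["orientation"]).as_matrix()
p=onz(P,(257.6,152.6),0); d=p-P["cam_to_world"][:3,3]; d[2]=0; d/=np.linalg.norm(d); c=p+.011*d
t=onz(P,(257.6,194),.155)
print(c,t)
tool=.5*(c+t)
print(delta([tool[0],tool[1],.114],down(np.radians(24.5))))
E
```

```text
[0.47749234 0.30678012 0.        ] [0.47528189 0.3091263  0.155     ]
(array([0.302 , 0.0107, 0.0018]), array([0.0005, 0.001 , 0.0036]))
```

```bash
python3 -m handwheel '[{"dx":0.1,"dy":0.01,"dz":0.002,"rx":0,"ry":0.001,"rz":0.004,"hand":-1},{"dx":0.2,"dy":0.01,"dz":0.002,"rx":0,"ry":0.001,"rz":0.004,"hand":-1},{"dx":0.27,"dy":0.01,"dz":0.002,"rx":0,"ry":0.001,"rz":0.004,"hand":-1},{"dx":0.302,"dy":0.01,"dz":0.002,"rx":0,"ry":0.001,"rz":0.004,"hand":-1},{"dx":0.302,"dy":0.01,"dz":0.002,"rx":0,"ry":0.001,"rz":0.004,"hand":-1}]'; python3 - <<'E'
from h import *
o=arm.get_obs(); P=shot("wrist","w13")
print(o["ee_pos"],delta([.4765,.3078,.114],down(np.radians(24.5))))
E
```

```text
t: 16.18
ee_pos: [0.4761, 0.3066, 0.1133]
orientation: [0.888, 1.382, -0.89]
contact_force: [-0.1, -0.5, 0.6]
gripper_width: 0.0855
[0.47606069 0.30661526 0.11331366] (array([ 0.002 , -0.0003, -0.0012]), array([ 0.    ,  0.    , -0.0011]))
```

View pics/w13.png

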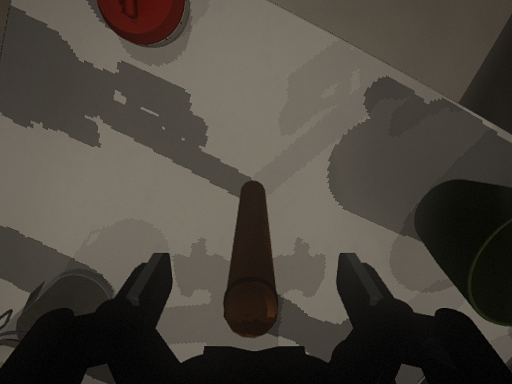

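Post sits centred between the pads (x≈251, top ring ≈ row 283). Close.

```bash
python3 -m handwheel '[{"dx":0.0,"dy":0,"dz":0,"rx":0,"ry":0,"rz":0,"hand":0},{"dx":0.0,"dy":0,"dz":0,"rx":0,"ry":0,"rz":0,"hand":1},{"dx":0.0,"dy":0,"dz":0,"rx":0,"ry":0,"rz":0,"hand":1},{"dx":0.0,"dy":0,"dz":0,"rx":0,"ry":0,"rz":0,"hand":1},{"dx":0.0,"dy":0,"dz":0,"rx":0,"ry":0,"rz":0,"hand":1}]'; python3 -m handwheel '[{"dx":0.0,"dy":0,"dz":0,"rx":0,"ry":0,"rz":0,"hand":1}]'; python3 - <<'E'
from h import *
P=arm.camera_params("wrist"); o=arm.get_obs(); shot("wrist","w14"); M=R.from_rotvec(o["orientation"]).as_matrix()
print(o["ee_pos"],M[:,0])
im=cv2.imread("pics/w14_raw.png");hsv=cv2.cvtColor(im,cv2.COLOR_BGR2HSV)
m=cv2.inRange(hsv,(2,90,20),(20,255,255));m[:165]=0;m[345:]=0;m[:,:218]=0;m[:,290:]=0
for r in list(range(175,190)):
    x=np.flatnonzero(m[r]); print(r,(x.min(),x.max()) if len(x) else None)
    if len(x) and len(x)>3:
        p=onz(P,((x.min()+x.max())/2,r-.4),0); d=p-P["cam_to_world"][:3,3]; d[2]=0; d/=np.linalg.norm(d); c=p+.011*d
        print(M.T@(c-o["ee_pos"])); break
E
```

```text
t: 16.85
ee_pos: [0.4772, 0.3075, 0.1157]
orientation: [0.891, 1.38, -0.886]
contact_force: [0.4, -0.2, 3.2]
gripper_width: 0.0205
t: 16.98
ee_pos: [0.4772, 0.3075, 0.1157]
orientation: [0.891, 1.38, -0.886]
contact_force: [-0.2, -0.1, 1.0]
gripper_width: 0.0207
[0.47715965 0.30752966 0.11566808] [ 0.00307596  0.00136701 -0.99999433]
175 None
176 None
177 None
178 None
179 None
180 None
181 (np.int64(249), np.int64(256))
[ 1.15668670e-01 -1.57035155e-05 -2.62094091e-04]
```

View pics/w14.png

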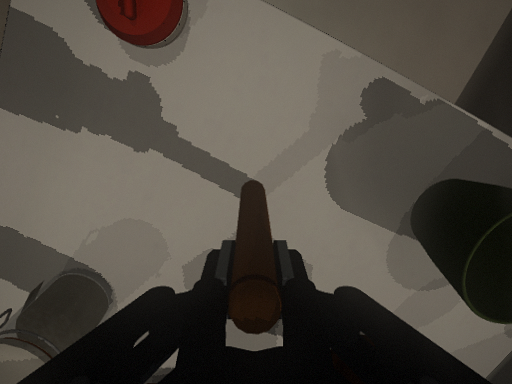

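```bash
python3 -m handwheel '[{"dx":-0.05,"dy":0,"dz":0,"rx":0,"ry":0,"rz":0,"hand":1},{"dx":-0.15,"dy":0,"dz":0,"rx":0,"ry":0,"rz":0,"hand":1},{"dx":-0.27,"dy":0,"dz":0,"rx":0,"ry":0,"rz":0,"hand":1},{"dx":-0.34,"dy":0,"dz":0,"rx":0,"ry":0,"rz":0,"hand":1},{"dx":-0.34,"dy":0,"dz":0,"rx":0,"ry":0,"rz":0,"hand":1}]'; python3 - <<'E'
from h import *
o=arm.get_obs()
print(o["ee_pos"],delta([.570,-.095,.285],down(np.radians(24.5))))
E
```

```text
t: 17.65
ee_pos: [0.4778, 0.308, 0.2896]
orientation: [0.895, 1.376, -0.88]
contact_force: [-0.6, -0.0, -0.7]
gripper_width: 0.0206
[0.47777616 0.30795134 0.28957557] (array([ 0.007 , -0.1667,  0.8098]), array([ 0.0002, -0.0002, -0.0052]))
```

```bash
python3 -m handwheel '[{"dx":0,"dy":-0.167,"dz":0.81,"rx":0,"ry":0,"rz":-0.005,"hand":1},{"dx":0,"dy":-0.167,"dz":0.81,"rx":0,"ry":0,"rz":-0.005,"hand":1},{"dx":0,"dy":-0.167,"dz":0.81,"rx":0,"ry":0,"rz":-0.005,"hand":1},{"dx":0,"dy":-0.167,"dz":0.81,"rx":0,"ry":0,"rz":-0.005,"hand":1},{"dx":0,"dy":-0.167,"dz":0.81,"rx":0,"ry":0,"rz":-0.005,"hand":1}]'; python3 - <<'E'
from h import *
o=arm.get_obs()
print(o["ee_pos"],delta([.570,-.095,.285],down(np.radians(24.5))))
E
```

```text
t: 18.27
ee_pos: [0.5466, 0.0011, 0.285]
orientation: [0.888, 1.386, -0.89]
contact_force: [1.0, 0.5, -0.9]
gripper_width: 0.0202
[0.54658555 0.00107459 0.28501738] (array([-0.0004, -0.0372,  0.1942]), array([ 0.0002, -0.0013,  0.0014]))
```

```bash
python3 -m handwheel '[{"dx":0,"dy":-0.037,"dz":0.194,"rx":0,"ry":-0.001,"rz":0.001,"hand":1},{"dx":0,"dy":-0.037,"dz":0.194,"rx":0,"ry":-0.001,"rz":0.001,"hand":1},{"dx":0,"dy":-0.037,"dz":0.194,"rx":0,"ry":-0.001,"rz":0.001,"hand":1},{"dx":0.1,"dy":-0.037,"dz":0.194,"rx":0,"ry":-0.001,"rz":0.001,"hand":1},{"dx":0.1,"dy":-0.037,"dz":0.194,"rx":0,"ry":-0.001,"rz":0.001,"hand":1}]'; python3 - <<'E'
from h import *
o=arm.get_obs()
print(o["ee_pos"],delta([.570,-.095,.170],down(np.radians(24.5))))
shot("wrist","w15")
E
```

```text
t: 18.9
ee_pos: [0.566, -0.0928, 0.2271]
orientation: [0.886, 1.399, -0.894]
contact_force: [0.2, 0.1, -0.8]
gripper_width: 0.0202
[ 0.56596382 -0.09278969  0.22712831] (array([0.1141, 0.007 , 0.0086]), array([ 0.0007, -0.0052,  0.0061]))
```

View pics/w15.png

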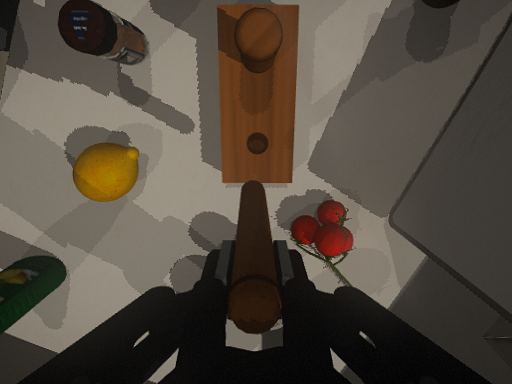

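```bash
python3 -m handwheel '[{"dx":0.06,"dy":0.007,"dz":0.009,"rx":0,"ry":-0.005,"rz":0.006,"hand":1},{"dx":0.112,"dy":0.007,"dz":0.009,"rx":0,"ry":-0.005,"rz":0.006,"hand":1},{"dx":0.112,"dy":0.007,"dz":0.009,"rx":0,"ry":-0.005,"rz":0.006,"hand":1},{"dx":0.112,"dy":0.007,"dz":0.009,"rx":0,"ry":-0.005,"rz":0.006,"hand":1}]'; python3 - <<'E'
from h import *
o=arm.get_obs()
print(o["ee_pos"],delta([.570,-.095,.170],down(np.radians(24.5))))
shot("wrist","w16"); im=cv2.imread("pics/w16_raw.png")
cv2.imwrite("pics/w16z.png",cv2.resize(im[100:200,205:305],None,fx=6,fy=6,interpolation=cv2.INTER_CUBIC))
E
```

```text
t: 19.45
ee_pos: [0.5739, -0.0956, 0.1781]
orientation: [0.888, 1.371, -0.882]
contact_force: [-0.1, 0.2, -1.3]
gripper_width: 0.0204
[ 0.57391392 -0.09563665  0.17809642] (array([ 0.0161, -0.0067, -0.0045]), array([ 0.0012,  0.0034, -0.0043]))
```

View pics/w16z.png

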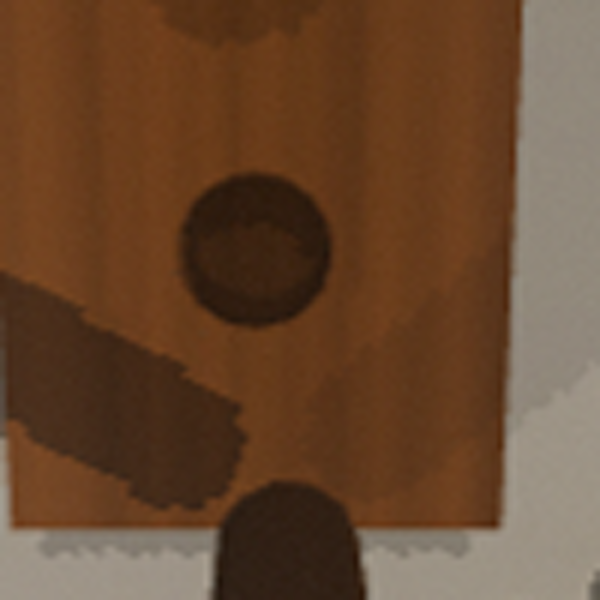

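```bash
python3 -m handwheel '[{"dx":0.008,"dy":-0.006,"dz":-0.004,"rx":0,"ry":0.002,"rz":-0.003,"hand":1},{"dx":0.008,"dy":-0.006,"dz":-0.004,"rx":0,"ry":0.002,"rz":-0.003,"hand":1},{"dx":0.008,"dy":-0.006,"dz":-0.004,"rx":0,"ry":0.002,"rz":-0.003,"hand":1}]'; python3 - <<'E'
from h import *
o=arm.get_obs(); P=arm.camera_params("wrist"); np.savez("s17.npz",T=P["cam_to_world"],p=o["ee_pos"],r=o["orientation"])
print(o["ee_pos"],delta(o["ee_pos"],down(np.radians(24.5))))
shot("wrist","w17"); im=cv2.imread("pics/w17_raw.png")
cv2.imwrite("pics/w17z.png",cv2.resize(im[100:200,205:305],None,fx=6,fy=6,interpolation=cv2.INTER_CUBIC))
E
```

```text
t: 19.88
ee_pos: [0.5705, -0.0953, 0.1745]
orientation: [0.887, 1.377, -0.886]
contact_force: [0.2, -0.1, -0.5]
gripper_width: 0.0204
[ 0.57054098 -0.09526363  0.17452396] (array([0., 0., 0.]), array([ 0.0011,  0.0017, -0.0017]))
```

View pics/w17z.png

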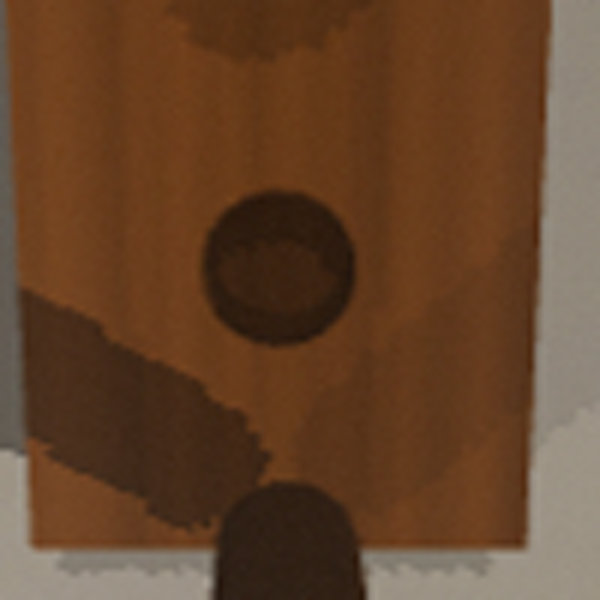

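```bash
cat > g.py <<'E'
from h import *
s=np.load("s17.npz"); P=arm.camera_params("wrist"); P["cam_to_world"]=s["T"]; M=R.from_rotvec(s["r"]).as_matrix()
q=lambda x,y:(205+(x+.5)/6-.5,100+(y+.5)/6-.5)
pts=[onz(P,q(*u),.04) for u in [(203,269),(356,269),(280,190),(280,347)]]
print(np.linalg.norm(pts[0]-pts[1]),np.linalg.norm(pts[2]-pts[3]))
h=np.mean(pts,0)
p=onz(P,q(288.5,482),.0588); d=p-P["cam_to_world"][:3,3]; d[2]=0; d/=np.linalg.norm(d); c=p+.011*d
ft=M.T@(c-s["p"])
print("hole",h,"foot",c,"foot in tool",ft)
o=arm.get_obs(); M=R.from_rotvec(o["orientation"]).as_matrix(); foot=o["ee_pos"]+M@ft
w=M.T@(h-foot); print("need mm",w*1000,"units",(w/.5).round(4),"rot",delta(o["ee_pos"],down(np.radians(24.5)))[1])
E
python3 g.py
```

```text
0.023448351102407252 0.02407075097760517
hole [ 0.55324133 -0.05927424  0.04      ] foot [ 0.57086085 -0.09465728  0.0588    ] foot in tool [ 0.11572287  0.00013515 -0.00083897]
need mm [ 18.51005165  -1.26700718 -39.57369597] units [ 0.037  -0.0025 -0.0791] rot [ 0.0011  0.0017 -0.0016]
```

```bash
python3 -m handwheel '[{"dx":0,"dy":-0.0025,"dz":-0.079,"rx":0.001,"ry":0.002,"rz":-0.002,"hand":1},{"dx":0,"dy":-0.0025,"dz":-0.079,"rx":0.001,"ry":0.002,"rz":-0.002,"hand":1},{"dx":0,"dy":-0.0025,"dz":-0.079,"rx":0.001,"ry":0.002,"rz":-0.002,"hand":1},{"dx":0.01,"dy":-0.0025,"dz":-0.079,"rx":0.001,"ry":0.002,"rz":-0.002,"hand":1},{"dx":0.016,"dy":-0.0025,"dz":-0.079,"rx":0.001,"ry":0.002,"rz":-0.002,"hand":1}]'; python3 g.py|tail -1
```

```text
t: 20.55
ee_pos: [0.5529, -0.0604, 0.1655]
orientation: [0.889, 1.383, -0.89]
contact_force: [-0.0, -0.4, -0.4]
gripper_width: 0.0206
need mm [9.8030682  0.83471482 0.04951343] units [0.0196 0.0017 0.0001] rot [-0.0003 -0.0005  0.0007]
```

```bash
python3 -m handwheel '[{"dx":0.006,"dy":0.0015,"dz":0,"rx":0,"ry":-0.0005,"rz":0.0007,"hand":1},{"dx":0.012,"dy":0.0015,"dz":0,"rx":0,"ry":-0.0005,"rz":0.0007,"hand":1},{"dx":0.012,"dy":0.0015,"dz":0,"rx":0,"ry":-0.0005,"rz":0.0007,"hand":1}]'; python3 g.py|tail -1
```

```text
t: 20.92
ee_pos: [0.5534, -0.0601, 0.159]
orientation: [0.889, 1.382, -0.89]
contact_force: [0.0, 0.5, 0.1]
gripper_width: 0.0204
need mm [3.31059758 0.16764377 0.07352885] units [0.0066 0.0003 0.0001] rot [-0.0003 -0.0003  0.0004]
```

```bash
python3 -m handwheel '[{"dx":0.004,"dy":0.0003,"dz":0,"rx":0,"ry":0,"rz":0,"hand":1},{"dx":0.009,"dy":0.0003,"dz":0,"rx":0,"ry":0,"rz":0,"hand":1},{"dx":0.012,"dy":0.0003,"dz":0,"rx":0,"ry":0,"rz":0,"hand":1},{"dx":0.012,"dy":0.0003,"dz":0,"rx":0,"ry":0,"rz":0,"hand":1}]'; python3 g.py|tail -1
```

```text
t: 21.42
ee_pos: [0.5534, -0.06, 0.1528]
orientation: [0.889, 1.383, -0.89]
contact_force: [-0.4, 0.2, -0.2]
gripper_width: 0.02
need mm [-2.89589147  0.1796523   0.16605077] units [-0.0058  0.0004  0.0003] rot [-0.0003 -0.0004  0.0005]
```

Foot is 2.9 mm below the rim with no contact force: it has entered. On down.

```bash
python3 -m handwheel '[{"dx":0.012,"dy":0.0003,"dz":0.0003,"rx":0,"ry":0,"rz":0,"hand":1},{"dx":0.024,"dy":0.0003,"dz":0.0003,"rx":0,"ry":0,"rz":0,"hand":1},{"dx":0.036,"dy":0.0003,"dz":0.0003,"rx":0,"ry":0,"rz":0,"hand":1},{"dx":0.046,"dy":0.0003,"dz":0.0003,"rx":0,"ry":0,"rz":0,"hand":1},{"dx":0.048,"dy":0.0003,"dz":0.0003,"rx":0,"ry":0,"rz":0,"hand":1}]'; python3 g.py|tail -1
```

```text
t: 22.05
ee_pos: [0.5532, -0.06, 0.1281]
orientation: [0.889, 1.384, -0.89]
contact_force: [-0.8, 0.5, -1.1]
gripper_width: 0.0207
need mm [-27.58901693   0.37152821   0.26897041] units [-0.0552  0.0007  0.0005] rot [-0.0003 -0.0007  0.001 ]
```

```bash
python3 -m handwheel '[{"dx":0.003,"dy":0.0005,"dz":0.0003,"rx":0,"ry":0,"rz":0,"hand":1},{"dx":0.006,"dy":0.0005,"dz":0.0003,"rx":0,"ry":0,"rz":0,"hand":1},{"dx":0.006,"dy":0.0005,"dz":0.0003,"rx":0,"ry":0,"rz":0,"hand":1}]'; python3 g.py|tail -1
```

```text
t: 22.42
ee_pos: [0.554, -0.0603, 0.1276]
orientation: [0.889, 1.382, -0.89]
contact_force: [-2.9, 0.5, 7.2]
gripper_width: 0.0205
need mm [-28.08627038  -0.33927013  -0.42596302] units [-0.0562 -0.0007 -0.0009] rot [-0.0003  0.0001  0.0002]
```

```bash
python3 -m handwheel '[{"dx":-0.002,"dy":0,"dz":0,"rx":0,"ry":0,"rz":0,"hand":1},{"dx":-0.002,"dy":0,"dz":0,"rx":0,"ry":0,"rz":0,"hand":0},{"dx":-0.002,"dy":0,"dz":0,"rx":0,"ry":0,"rz":0,"hand":-1},{"dx":-0.002,"dy":0,"dz":0,"rx":0,"ry":0,"rz":0,"hand":-1},{"dx":-0.002,"dy":0,"dz":0,"rx":0,"ry":0,"rz":0,"hand":-1}]';  python3 -m handwheel '[{"dx":-0.1,"dy":0,"dz":0,"rx":0,"ry":0,"rz":0,"hand":-1},{"dx":-0.2,"dy":0,"dz":0,"rx":0,"ry":0,"rz":0,"hand":-1},{"dx":-0.3,"dy":0,"dz":0,"rx":0,"ry":0,"rz":0,"hand":-1},{"dx":-0.36,"dy":0,"dz":0,"rx":0,"ry":0,"rz":0,"hand":-1},{"dx":-0.36,"dy":0,"dz":0,"rx":0,"ry":0,"rz":0,"hand":-1}]'; python3 - <<'E'
from h import *
shot("wrist","w18"); print(arm.get_obs()["ee_pos"])
shot("scene","s18",(120,120,400,330),2.8)
E
```

```text
t: 23.05
ee_pos: [0.5539, -0.0603, 0.1284]
orientation: [0.889, 1.382, -0.89]
contact_force: [0.1, 0.1, -0.4]
gripper_width: 0.0852
t: 23.68
ee_pos: [0.5551, -0.0605, 0.312]
orientation: [0.89, 1.375, -0.887]
contact_force: [-0.5, -0.3, 0.1]
gripper_width: 0.0855
[ 0.55438908 -0.06029229  0.30927211]
```

View pics/w18.png

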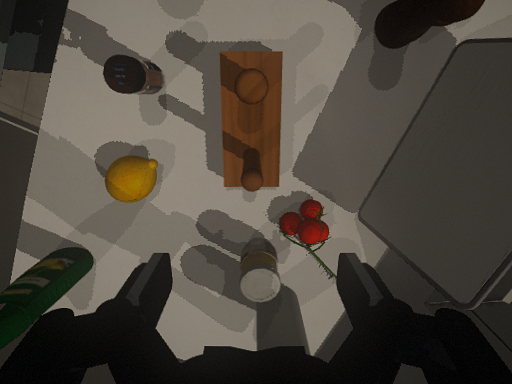

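View pics/s18.png

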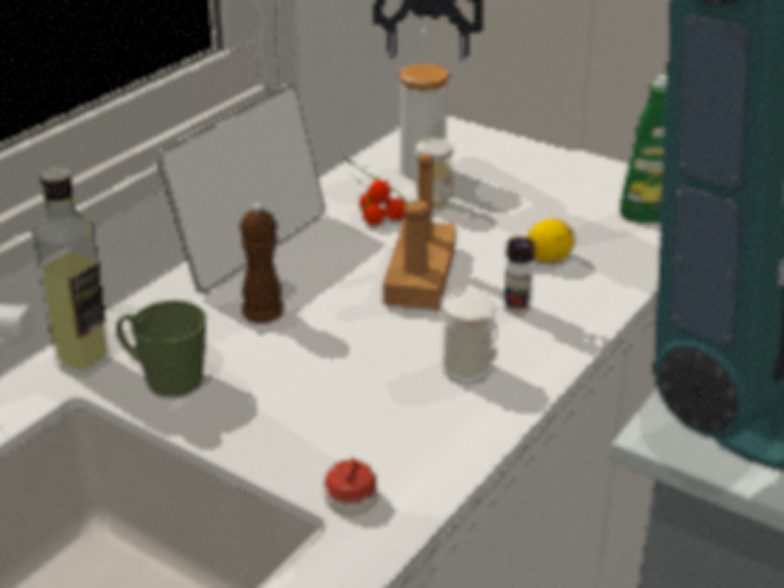

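```bash
python3 -c "
from workcell import arm
print(arm.hand_in())"
```

```text
the job is handed in; nothing more can be done
None
```

The stand is back together and the job is handed in at about 24 s. I set the spice jar upright on the worktop at about (0.378, -0.021), then pressed the stout post into the wide hole and the slim post into the narrow hole.

- **Posts:** each slid in with no contact force at the rim. Each stopped at a depth of about 28 mm with roughly 7–9 N upward on the tool, so both are on the hole floors.
- **Last pictures:** the wrist and scene views show the jar and both posts upright. The other items appear where they were, though I judged that by eye and did not measure them again. The gripper was open, clear above everything and touching nothing.
- **Disagreements:** the top and wrist cameras differed by about 3 mm on where the stout post stood. I therefore lined up each fit from one wrist picture showing both the post's foot and the hole. One command was refused at the start because I had left out fields; nothing moved.

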